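# Close up the tablet dispenser after its run

## Task

The tablet dispenser has finished its run. Close each of the three open stock jars on its carousel with one of the stoppers from the rack, pushed fully home, and only then turn the carousel by hand through at least one full turn in one direction, to check that the closed jars pass freely under the dispensing head. Also collect every filled bottle from the outlet tray into the tote, at any time; leave all stoppers in the jars at the end and do not disturb the stapler and the dropper bottle.

Things in the scene. Friction and masses are not known exactly. Their poses are not given: they have to be found in the camera images.
- dispenser: Tablet dispenser, a fixed white machine; origin on the worktop under the carousel's axis. Base 270 x 270 mm, 48 mm high, centred on the origin. At its back left (40 degrees from own +x towards own +y) a column 85 mm wide, near face 134 mm from the axis, top 210 mm above the worktop, carries the head arm. On its right (own -y) is the outlet tray. Place and yaw vary from start to start.
- carousel (a joint): Angle of the carousel, rad, anticlockwise positive from above: a 248 mm disc on the dispenser's vertical axis with three jars locked to it. It turns endlessly both ways against light friction (0.06 N m) and stays where it is left. Not wrapped; it starts between -0.25 and 0.25; one full turn changes it by 6.28, and the check counts as done above 5.7 or below -5.7.
- knob (a point): Middle of the round black hand knob on the carousel's hub, on the axis, 238 mm above the worktop: 38 mm in diameter, 42 mm high (217 to 259 mm above the worktop). It turns with the carousel. Nothing else round it stands higher than 210 mm.
- jar_1_mouth (a point): Centre of the mouth of a stock jar at the height of its rim, 145 mm above the worktop, 85 mm from the carousel's axis; z up. Amber glass, 68 mm wide; neck 45 mm outside, 36 mm inside, straight for 18 mm, wider below. With the carousel at 0 this jar is opposite the head; the others are 120 degrees on.
- jar_2_mouth (a point): The same for the second jar.
- jar_3_mouth (a point): The same for the third jar.
- head (a point): Underside of the dispensing head at the jar circle, 85 mm behind the axis (dispenser's +x), 192 mm above the worktop; axes as the dispenser's. The head arm is a flat bar 40 mm wide, 18 mm thick (top 210 mm above the worktop), from the column forward to 57 mm from the axis; its nozzle hangs 2.5 mm below this point.
- outlet_tray (a point): Centre of the floor of the outlet tray, 6 mm above the worktop; axes as the dispenser's. Inside it is 178 mm (x) by 164 mm (y), with walls whose rim is 40 mm above the worktop; the outlet housing, 44 mm high, bounds it on the +y side, 161 mm from the axis.
- stopper_rack: White rack for the stoppers, 215 mm long (own x) by 64 mm wide, fixed; origin under its middle on the worktop; its top plate is 44 mm above the worktop with three holes of 40 mm at x = -70, 0 and 70 mm, y = 0, in which the stoppers hang by their flanges. Place and yaw vary.
- tote: Grey open tote, fixed, 215 mm (own x) by 150 mm (own y), walls 4 mm thick and 45 mm high; origin under its middle on the worktop. Tote and rack may change places.
- tote_floor (a point): Centre of the tote's inner floor, 4 mm above the worktop; axes along the tote's sides, inside 207 mm (x) by 142 mm (y).
- stapler: Desk stapler, 143 x 36 x 46 mm, a bystander; origin at the middle of its underside.
- dropper: Small dropper bottle, 33 mm wide, 102 mm high, a bystander; origin at the middle of its underside.
- stopper_1_handle (a point): Middle of the round white handle of a stopper, 23 mm above the underside of its flange; z points up out of the stopper. Handle 34 mm high, 27 mm wide low down, 30 mm near its top (17 mm above this point); flange 48 mm wide, 6 mm thick; below it a tapered plug 30 mm long, 33 mm wide at the flange, 21 mm at the tip. 50 g. Fully home, the flange rests on the jar's rim.
- stopper_1_seat (a point): Centre of the underside of that stopper's flange, same axes.
- stopper_2_handle (a point): Middle of the round white handle of a stopper, 23 mm above the underside of its flange; z points up out of the stopper. Handle 34 mm high, 27 mm wide low down, 30 mm near its top (17 mm above this point); flange 48 mm wide, 6 mm thick; below it a tapered plug 30 mm long, 33 mm wide at the flange, 21 mm at the tip. 50 g. Fully home, the flange rests on the jar's rim.
- stopper_2_seat (a point): Centre of the underside of that stopper's flange, same axes.
- stopper_3_handle (a point): Middle of the round white handle of a stopper, 23 mm above the underside of its flange; z points up out of the stopper. Handle 34 mm high, 27 mm wide low down, 30 mm near its top (17 mm above this point); flange 48 mm wide, 6 mm thick; below it a tapered plug 30 mm long, 33 mm wide at the flange, 21 mm at the tip. 50 g. Fully home, the flange rests on the jar's rim.
- stopper_3_seat (a point): Centre of the underside of that stopper's flange, same axes.
- bottle_1_centre (a point): Centre (half-way up) of a filled red tablet bottle, 36 mm in diameter, 62 mm high, about 45 g, z along its axis towards the cap; it starts standing in the outlet tray. Between two and four bottles are present.
- bottle_2_centre (a point): Centre (half-way up) of a filled red tablet bottle, 36 mm in diameter, 62 mm high, about 45 g, z along its axis towards the cap; it starts standing in the outlet tray. Between two and four bottles are present.
- bottle_3_centre (a point): Centre (half-way up) of a filled red tablet bottle, 36 mm in diameter, 62 mm high, about 45 g, z along its axis towards the cap; it starts standing in the outlet tray. Between two and four bottles are present.
- bottle_4_centre (a point): Centre (half-way up) of a filled red tablet bottle, 36 mm in diameter, 62 mm high, about 45 g, z along its axis towards the cap; it starts standing in the outlet tray. Between two and four bottles are present.
Things that resemble listed ones, but are neither listed nor needed, are in the scene too. Leave any orange or purple look-alike of the part that bears bottle_4_centre alone.

How it is judged:
By the outcome, as a careful person would: the job done as asked, in the order asked, and still so for the second after the job is handed in, with the robot touching nothing.
Of bottle_1, bottle_2, bottle_3, bottle_4 only 2 to 4 are there at a start; the rules pass over those that are not, and their reading is None.
At some moment in a run one of bottle_1, bottle_2, bottle_3, bottle_4 may be knocked a few centimetres aside while the robot is not near it.
Once in a run the grip may slacken for a moment while it holds something.
It also fails if it takes over 210 s, if anything falls off the work surface, if the arm or the gripper's body presses on something with over 40 N, if the wrist force passes 120 N, or if a joint passes its speed limit or range.

## Robot

A 6-joint arm with a two-finger parallel gripper is mounted at the origin on a cart in front of the work surface, level with it; the furniture and walls round the work are solid. World frame = base frame: x ahead of the robot, y to its left, z up, the work surface at z = 0. Lengths are in mm, angles in rad, forces in N, time in s.
With the tool pointing down it reaches from about 350 to 775 mm from the base axis. Payload 7.3 kg.
Tool frame: the origin (TCP) lies between the finger pads; the fingertips stand 8 mm ahead of it and the grasp point (between the pads) lies 11 mm behind it; y points along the fingers, z is the direction in which the jaws open and shut, and the axes are right-handed (so a half turn about y gives the same grasp; the last joint's range is limited). The gripper opens to 92 mm and grips with 3 to 60 N. Pads are 19 mm wide; open, the fingers measure 130 mm over their backs; the gripper's body (75 mm by 190 mm) begins 47 mm behind the grasp point.
Start: joints at [-1.301, 0.342, 1.524, -0, 1.275, -0.146], TCP at [212.082, -480.276, 234.741] pointing down, gripper open.
Joint ranges: [-2.53, 2.53], [-0.77, 2.02], [0.04, 2.7], [-1, 4.14], [0.28, 2.66], [-3.11, 3.11]. Speed limits (rad/s): [2.57, 2.57, 3.14, 3.14, 3.14, 3.14].

## Interface

Orientations are given as [roll, pitch, yaw] about the fixed x, y, z axes, in that order (R = Rz(yaw) Ry(pitch) Rx(roll)).
In Python, from plant import bot, vision, job gives the robot as it stands. The module is installed in compiled form; this text tells all that it offers.
- The arm moves only by the tool arm_command, never from a script. Its argument "deltas" is a list of rows, each a list of 4 numbers: the shift along the tool's x, y, z in m, then the turn about the tool's y in degrees. In form: [[x, y, z, twist], ...]. A call has 1 to 5 rows; each row shifts and turns the commanded pose from where the row before left it, along the tool's axes as they then stand; what a row does not reach is not made up. A row lasts 1/10 s, in which the tool goes at most 50 mm and 8.59 degrees, less where a joint would pass 70% of its speed; a pose out of reach is approached as far as the arm can. A call is refused whole if a number of a shift passes 0.05 or a number of a turn 8.59, either way. A call with a gripper value outside its range is refused whole. "claw" is the closure in counts, from 0 (fully open) to 255 (shut), set as the call begins (left out, the last holds). The fingers move at their own pace and stop on an object; the grip force is fixed at half the most. Time passes only in rows, so rows that do not move let the fingers close. It gives the time, the measured TCP pose, the force and the opening at its end, in the units of the state.
- bot.get_obs(): the state, without advancing time (a new reading comes with each control period).
- vision.capture(name): name is "side" or "top" or "wrist"; returns a dict with "img" (384x512x3 uint8, red, green, blue), "camera_matrix" (3x3 intrinsics, pixels), "world_to_cam" (4x4, takes a point from world to camera coordinates); the wrist camera has in their place "mount" (4x4, takes a point from camera to tool coordinates, whose origin is the TCP and whose axes are the tool frame's). Camera axes: x right, y down, z forward; pixel columns grow to the right and rows downward; lengths in mm; the calibration is good to about 2 mm. A picture is of the moment at which its call begins: read the wrist's pose just before it. There is no depth.
- job.close_job(): hands the job in, once; it reports no verdict.
Trained networks look in a picture, given as the dict that the camera call returned (one of the last four; its "shot" number tells which), for a name from the list of things; names that differ only in an ending like _2 or _b are one class to them, and where a whole thing is asked for, a point or a joint stands for the part that bears it (a point fixed in the world has none). Each returns a list of dicts, best first, with "confidence" (0 to 1); they miss things now and then, are a little off and sometimes report something else, mostly with a low value. They report only what shows in the picture. A call takes as long as a camera call. They do not tell look-alikes from the thing itself.
- vision.find_in(picture, name): "xyz" ([x, y, z] in mm, in the coordinates of the camera as it stood for that picture, good to about 4 mm: the middle of the surface that is visible of it).
- vision.regions_of(picture, name): "mask" (384x512 bool, what is visible of it).
The state is a dict: "time": time; "joint_positions": joint angles; "dq": joint speeds; "tau": joint torques, N m; "tool_pos": TCP position; "tcp_rot": TCP orientation; "contact_force": force on the tool from outside, world axes, zero at the start; "moment": the same for the moment, N m; "grip_width": finger opening in mm.
Only numpy, scipy, OpenCV 4.12 (cv2) and the standard library are available. Lean on these libraries where they do the work, as an engineer would, in place of code of your own. Each camera call takes 0.05 s, during which the arm holds its last target. There are 200 camera calls.

## Working session

There is one attempt and no reset: what is moved stays moved. The work goes in short steps, Python scripts to look and compute and a tool call to move; the robot and the scene stay as the last step left them, time stands still between calls to the robot, and variables do not carry over. Pictures are saved under pics/ and viewed, about 12 in all and at most 16, crops included, and the job is handed in when it is done.

Besides the shell and the picture viewer there is one more tool, called after ">>>" in YAML: its name, and indented under it one key for each argument. arm_command: Moves the arm, as the interface text tells. Its arguments: {"type":"object","properties":{"deltas":{"type":"array","items":{"type":"array","items":{"type":"number"}}},"claw":{"type":"number"}},"required":["deltas"]}

```bash
mkdir -p pics
cat > h.py <<'E'
import numpy as np, cv2
from plant import bot, vision, job
from scipy.spatial.transform import Rotation as R
def T():
    o=bot.get_obs(); M=np.eye(4); M[:3,:3]=R.from_euler('xyz',o['tcp_rot']).as_matrix(); M[:3,3]=o['tool_pos']; return M
def cap(n):
    t=T(); p=vision.capture(n)
    p['c2w']= t@np.array(p['mount']) if 'mount' in p else np.linalg.inv(p['world_to_cam'])
    return p
def find(p,n):
    return [(np.round((p['c2w']@np.r_[d['xyz'],1])[:3],0).tolist(),round(d['confidence'],2)) for d in vision.find_in(p,n)]
def ray(p,u,v,z):
    d=p['c2w'][:3,:3]@np.linalg.solve(p['camera_matrix'],[u,v,1.]); o=p['c2w'][:3,3]
    return o+d*(z-o[2])/d[2]
def proj(p,X):
    c=np.linalg.inv(p['c2w'])@np.r_[X,1]; q=p['camera_matrix']@c[:3]; return q[:2]/q[2]
def save(p,n): cv2.imwrite('pics/'+n,cv2.resize(p['img'][:,:,::-1],(800,600)))
E
python3 - <<'E'
from h import *
for n in ['top','side']:
    p=cap(n); save(p,n+'1.png'); print(n,np.round(p['c2w'][:3,3]))
    for k in ['dispenser','knob','jar_1_mouth','head','outlet_tray','stopper_rack','tote_floor','stapler','dropper','stopper_1_handle','bottle_1_centre']: print(k,find(p,k))
o=bot.get_obs();print(o); print(np.round(T(),2))
p=cap('wrist');print(p['mount'])
E
```

```text
top [ 405.  -48. 1690.]
dispenser [([475.0, -303.0, 69.0], 0.63), ([516.0, -149.0, 58.0], 0.61), ([488.0, 327.0, 4.0], 0.36), ([500.0, -99.0, 58.0], 0.29)]
knob [([502.0, -98.0, 57.0], 0.61)]
jar_1_mouth [([501.0, -101.0, 61.0], 0.78)]
head [([518.0, -150.0, 60.0], 0.65)]
outlet_tray [([517.0, -149.0, 62.0], 0.88)]
stopper_rack [([478.0, 155.0, 43.0], 0.84), ([490.0, 335.0, 4.0], 0.75), ([503.0, -98.0, 57.0], 0.19)]
tote_floor [([487.0, 335.0, 2.0], 0.9), ([517.0, -150.0, 60.0], 0.26)]
stapler [([678.0, 97.0, 45.0], 0.65), ([549.0, 164.0, 49.0], 0.61)]
dropper [([690.0, -50.0, 56.0], 0.45)]
stopper_1_handle [([518.0, -150.0, 60.0], 0.67), ([547.0, 157.0, 50.0], 0.51)]
bottle_1_centre [([489.0, -375.0, 69.0], 0.69)]
side [ 277. -995.  920.]
dispenser [([520.0, -185.0, 50.0], 0.62), ([491.0, 352.0, 17.0], 0.48)]
knob [([557.0, -320.0, 55.0], 0.73), ([501.0, -131.0, 80.0], 0.6)]
jar_1_mouth [([507.0, -125.0, 79.0], 0.74)]
head [([516.0, -186.0, 51.0], 0.59), ([401.0, 152.0, 60.0], 0.22)]
outlet_tray [([515.0, -185.0, 51.0], 0.97), ([475.0, 153.0, 59.0], 0.41)]
stopper_rack [([438.0, 135
[... 647 characters left out ...]
'tcp_rot': array([-1.57073828e+00,  3.35348194e-05, -2.72580756e+00]), 'contact_force': array([ 0.24513508, -0.61636111, -0.20613712]), 'moment': array([-0.01424218, -0.04661796,  0.02587314]), 'grip_width': 92.04079807127626}
[[-9.1000e-01  0.0000e+00  4.0000e-01  2.1210e+02]
 [-4.0000e-01 -0.0000e+00 -9.1000e-01 -4.8026e+02]
 [-0.0000e+00 -1.0000e+00  0.0000e+00  2.3473e+02]
 [ 0.0000e+00  0.0000e+00  0.0000e+00  1.0000e+00]]
[[-6.52456684e-04  9.55947789e-01  2.93536027e-01 -7.97993412e+01]
 [ 4.03111342e-04 -2.93535814e-01  9.55947992e-01 -1.50705758e+02]
 [ 9.99999706e-01  7.42042358e-04 -1.93833992e-04 -3.63180057e-01]
 [ 0.00000000e+00  0.00000000e+00  0.00000000e+00  1.00000000e+00]]
```

View pics/top1.png

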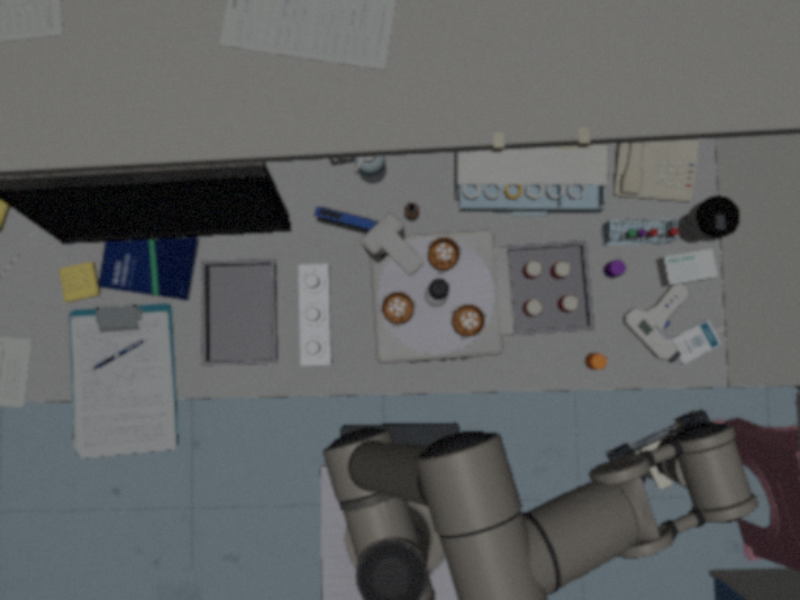

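View pics/side1.png

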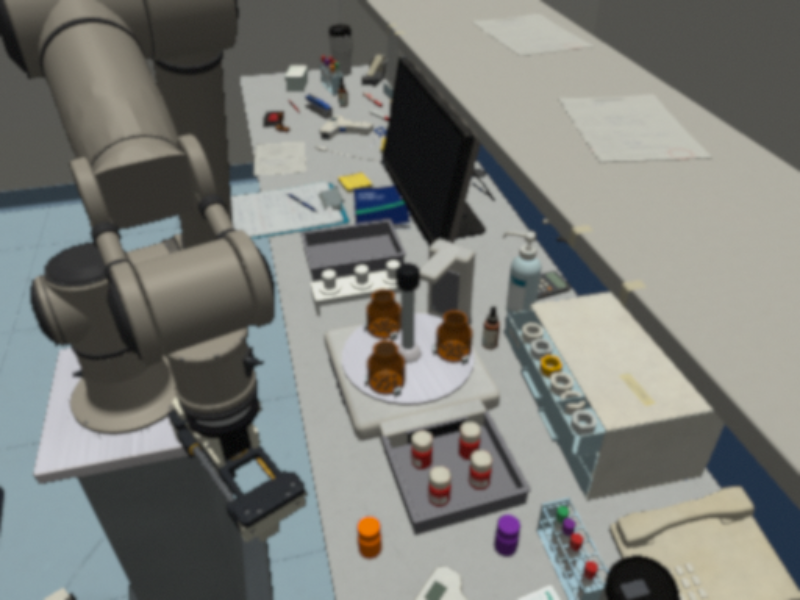

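Top view: four red bottles at about (533,270), (561,270), (533,307), (568,303). The look-alikes to avoid are purple (616,268) and orange (597,361). Jars are at (443,253), (398,308), (468,320), stoppers at (312,282), (312,314), (312,347), knob (438,287), tote (240,312), stapler (345,218) and dropper (411,211). The side view agrees.

Run:
```python
from h import *
p=cap('top'); print(p['camera_matrix'][0,0])
s=1.5625
for n,u,v,z in [('b',533,269,68),('b',561,269,68),('b',533,307,68),('b',568,303,68),('jarA',443,253,145),('jarB',398,308,145),('jarC',468,320,145),('knob',438,287,259),
 ('s',312,282,84),('s',312,314,84),('s',312,347,84),('tote1',206,263,45),('tote2',274,263,45),('tote3',206,363,45),('tote4',276,363,45),('trayTL',509,248,40),('trayTR',585,243,40),('trayBR',591,327,40),('barEnd',415,265,210),('barL',400,275,210),('barR',418,258,210),('colTL',365,243,210),('colTR',390,216,210),('baseTL',376,240,48),('baseBL',380,360,48),('baseBR',499,354,48),('orange',597,361,60),('purple',616,268,60),('drop',411,209,100)]:
    print(n,np.round(ray(p,u/s,v/s,z)[:2]))
```

```text
494.33287295775574
b [ 562. -304.]
b [ 561. -363.]
b [ 482. -301.]
b [ 489. -375.]
jarA [ 591. -112.]
jarB [482. -19.]
jarC [ 455. -158.]
knob [514. -96.]
s [543. 161.]
s [477. 162.]
s [408. 162.]
tote1 [593. 393.]
tote2 [589. 247.]
tote3 [379. 393.]
tote4 [376. 244.]
trayTL [ 611. -258.]
trayTR [ 619. -422.]
trayBR [ 438. -427.]
barEnd [561. -54.]
barL [542. -25.]
barR [574. -60.]
colTL [606.  41.]
colTR [657.  -8.]
baseTL [634.  27.]
baseBL [378.  23.]
baseBR [ 385. -229.]
orange [ 366. -432.]
purple [ 561. -481.]
drop [690. -49.]
```

>>> arm_command:
  deltas:
    - [0, 0, 0, -8.3]
    - [0, 0, 0, -8.3]
    - [0, 0, 0, -8.3]
    - [0, 0, 0, -8.3]
    - [0, 0, 0, -8.3]
  claw: 85

```text
time: 1.8
tool_pos: [212.1, -480.3, 234.8]
tcp_rot: [-1.571, -0.0, -1.996]
contact_force: [0.0, 0.3, -0.5]
grip_width: 61.9
```

>>> arm_command:
  deltas:
    - [0, 0, 0, -8.3]
    - [0, 0, 0, -8.3]
    - [0, 0, 0, -8.0]
    - [-0.018, 0.004, 0.039, 0]
    - [-0.018, 0.004, 0.039, 0]

```text
time: 2.3
tool_pos: [290.3, -444.6, 226.8]
tcp_rot: [-1.571, -0.001, -1.575]
contact_force: [0.6, 0.4, 0.2]
grip_width: 61.2
```

>>> arm_command:
  deltas:
    - [-0.018, 0.004, 0.039, 0]
    - [-0.018, 0.004, 0.039, 0]
    - [-0.018, 0.004, 0.039, 0]
    - [-0.018, 0.004, 0.039, 0]
    - [-0.018, 0.004, 0.039, 0]

```text
time: 2.8
tool_pos: [486.8, -353.7, 206.6]
tcp_rot: [-1.571, -0.0, -1.572]
contact_force: [-0.2, 0.1, -0.2]
grip_width: 60.8
```

>>> arm_command:
  deltas:
    - [-0.019, 0.003, 0.04, 0]
    - [0, 0, 0, 0]
    - [0, 0, 0, 0]

```text
time: 3.1
tool_pos: [525.8, -334.9, 203.1]
tcp_rot: [-1.572, 0.0, -1.57]
contact_force: [-0.5, -0.3, -0.6]
grip_width: 60.9
```

Run:
```python
from h import *
p=cap('wrist'); save(p,'w1.png'); print(find(p,'bottle_1_centre'),bot.get_obs()['joint_positions'])
for d in vision.regions_of(p,'bottle_1_centre'):
    m=d['mask']; v,u=np.nonzero(m); print(round(d['confidence'],2),m.sum(),u.mean().round(),v.mean().round())
```

```text
[([487.0, -371.0, 70.0], 0.59)] [-6.92599564e-01  5.46680153e-01  1.28132996e+00 -5.02705707e-04
  1.31390295e+00 -6.90559946e-01]
0.74 1197 227.0 217.0
```

View pics/w1.png

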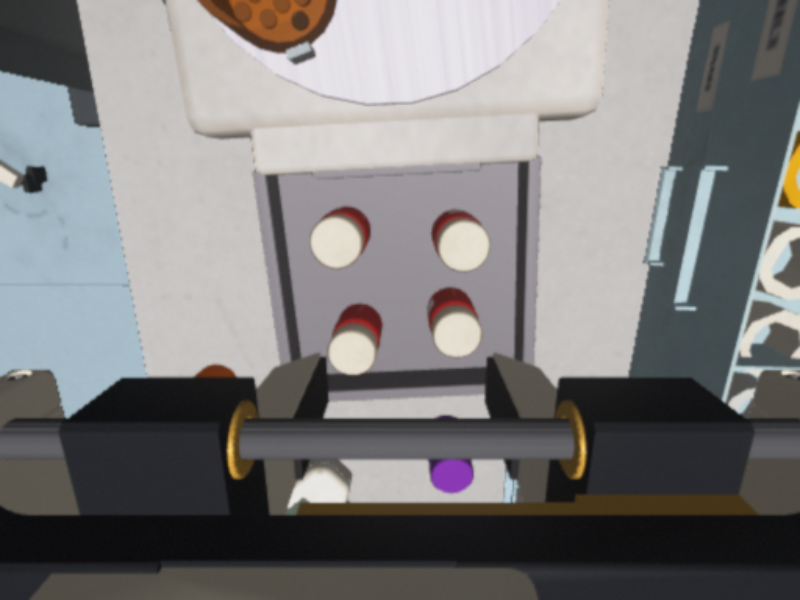

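The wrist view shows four white-capped red bottles in the tray at (337,242), (463,244), (353,352) and (457,333). The purple (452,470) and orange (215,372) look-alikes stand outside it.

```bash
cat >> h.py <<'E'
def caps(p,z=68,zlo=150,zhi=None):
    "white blobs -> ray at z"
    im=p['img'].astype(int); m=((im.min(2)>175)&(im[:,:,0]-im[:,:,2]>8)).astype(np.uint8)
    n,l,s,c=cv2.connectedComponentsWithStats(m); return [(np.round(c[i]).tolist(),int(s[i,4]),np.round(ray(p,*c[i],z)[:2]).tolist()) for i in range(1,n) if 250<s[i,4]<3000]
E
python3 - <<'E'
from h import *
p=cap('wrist')
for u,v in [(337,242),(463,244),(353,352),(457,333)]: print(p['img'][int(v/1.5625),int(u/1.5625)],np.round(ray(p,u/1.5625,v/1.5625,68)))
print(caps(p))
E
```

```text
[229 223 209] [ 480. -304.   68.]
[229 223 209] [ 561. -306.   68.]
[228 223 207] [ 488. -381.   68.]
[228 222 208] [ 559. -367.   68.]
[([216.0, 153.0], 747, [480.0, -303.0]), ([298.0, 155.0], 745, [563.0, -305.0]), ([499.0, 167.0], 450, [766.0, -317.0]), ([492.0, 207.0], 295, [769.0, -360.0]), ([294.0, 212.0], 616, [560.0, -366.0]), ([226.0, 224.0], 595, [488.0, -379.0])]
```

>>> arm_command:
  deltas:
    - [0.031, 0.02, 0.034, 0]
    - [0, 0.045, 0, 0]
    - [0, 0.045, 0, 0]
    - [0, 0.03, 0, 0]
    - [0, 0.017, 0, 0]
  claw: 100

```text
time: 3.8
tool_pos: [556.8, -366.7, 43.6]
tcp_rot: [-1.575, 0.003, -1.574]
contact_force: [0.9, 0.9, 0.6]
grip_width: 55.7
```

>>> arm_command:
  deltas:
    - [0, 0, 0, 0]
    - [0, 0, 0, 0]
    - [0, 0, 0, 0]
    - [0, 0, 0, 0]
  claw: 255

```text
time: 4.2
tool_pos: [559.8, -367.5, 48.8]
tcp_rot: [-1.568, -0.002, -1.572]
contact_force: [-0.7, -0.8, 3.2]
grip_width: 34.9
```

>>> arm_command:
  deltas:
    - [0, -0.03, 0, 0]
    - [0, -0.045, 0, 0]
    - [0, -0.035, -0.03, 0]
    - [-0.03, 0, -0.04, 0]
    - [-0.03, 0, -0.04, 0]

```text
time: 4.7
tool_pos: [448.5, -306.6, 158.8]
tcp_rot: [-1.567, -0.003, -1.573]
contact_force: [-0.7, 0.0, -0.4]
grip_width: 34.9
```

>>> arm_command:
  deltas:
    - [-0.03, 0, -0.04, 0]
    - [-0.03, 0, -0.035, 0]
    - [-0.03, 0, 0, 0]
    - [-0.05, 0, 0, 0]
    - [-0.05, 0, 0, 0]

```text
time: 5.2
tool_pos: [374.4, -115.5, 157.9]
tcp_rot: [-1.568, -0.001, -1.574]
contact_force: [1.4, 1.1, -0.5]
grip_width: 34.9
```

>>> arm_command:
  deltas:
    - [-0.05, 0, 0, 0]
    - [-0.05, 0, 0, 0]
    - [-0.05, 0, 0, 0]
    - [-0.046, 0, 0.022, 0]
    - [-0.046, 0, 0.022, 0]

```text
time: 5.7
tool_pos: [418.4, 126.0, 158.2]
tcp_rot: [-1.568, 0.0, -1.572]
contact_force: [1.9, -1.3, -0.7]
grip_width: 34.8
```

>>> arm_command:
  deltas:
    - [-0.046, 0, 0.022, 0]
    - [-0.046, 0, 0.022, 0]
    - [-0.046, 0, 0.022, 0]
    - [-0.046, 0, 0.022, 0]
    - [-0.046, 0, 0.023, 0]

```text
time: 6.2
tool_pos: [527.5, 351.0, 157.9]
tcp_rot: [-1.569, 0.001, -1.572]
contact_force: [0.4, -1.1, -0.9]
grip_width: 34.8
```

Run:
```python
from h import *
p=cap('wrist'); save(p,'w2.png'); o=bot.get_obs(); print(o['tool_pos'],o['grip_width'],find(p,'tote_floor'))
```

```text
[530.19217536 357.33069779 157.08635054] 35.07421855820799 [([465.0, 356.0, 2.0], 0.65)]
```

View pics/w2.png

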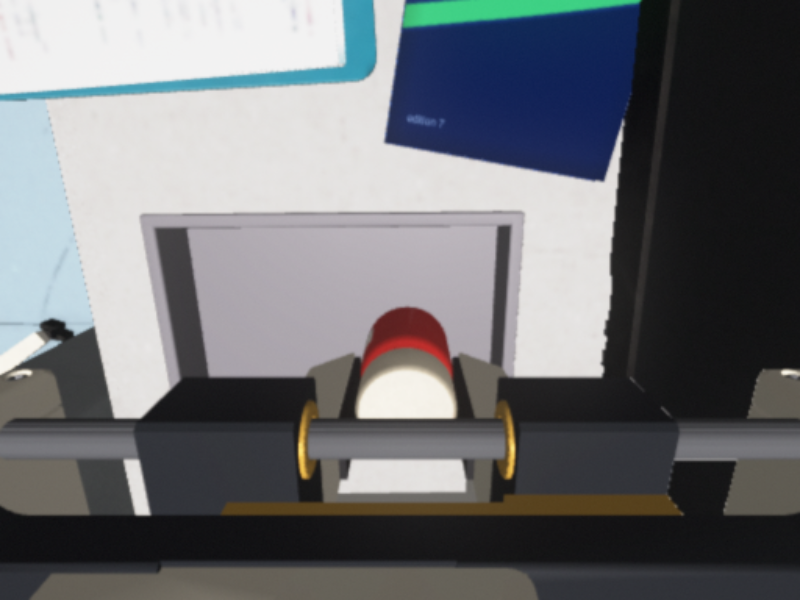

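>>> arm_command:
  deltas:
    - [0, 0.03, -0.02, 0]
    - [0, 0.04, 0, 0]
    - [0, 0.028, 0, 0]
    - [0, 0.012, 0, 0]
    - [0, 0, 0, 0]

```text
time: 6.8
tool_pos: [506.6, 348.4, 46.9]
tcp_rot: [-1.572, -0.0, -1.572]
contact_force: [-0.1, -0.4, -0.7]
grip_width: 35.0
```

>>> arm_command:
  deltas:
    - [0, 0, 0, 0]
    - [0, 0, 0, 0]
    - [0, 0, 0, 0]
  claw: 100

```text
time: 7.1
tool_pos: [507.5, 348.9, 47.8]
tcp_rot: [-1.569, 0.001, -1.572]
contact_force: [0.1, -0.1, -0.5]
grip_width: 53.5
```

>>> arm_command:
  deltas:
    - [0, -0.03, 0, 0]
    - [0, -0.045, 0, 0]
    - [0.046, -0.036, -0.018, 0]
    - [0.046, 0, -0.018, 0]
    - [0.046, 0, -0.018, 0]

```text
time: 7.6
tool_pos: [455.9, 218.3, 152.7]
tcp_rot: [-1.567, 0.001, -1.571]
contact_force: [0.1, -0.7, -0.4]
grip_width: 55.8
```

Run:
```python
from h import *
p=cap('wrist'); cv2.imwrite('pics/w3.png',p['img'][:,:,::-1]);  o=bot.get_obs(); print(o['tool_pos'],o['grip_width'],caps(p))
```

```text
[450.9908152  212.26507961 151.11951137] 55.66049759639955 [([330.0, 30.0], 1591, [507.0, 351.0])]
```

View pics/w3.png

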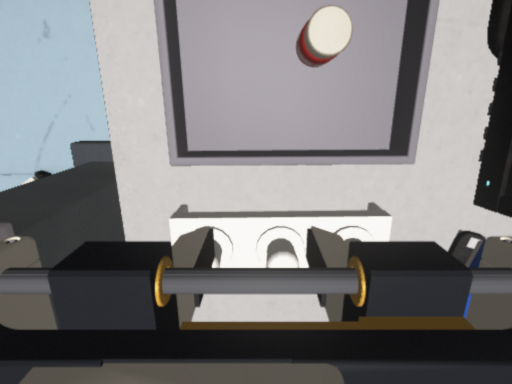

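Bottle 1 stands in the tote at (327,30); the rack with its stoppers lies half behind the gripper at y≈250 px. I'll look at the stoppers next.

>>> arm_command:
  deltas:
    - [0.046, -0.025, 0.013, 0]
    - [0.046, -0.025, 0.013, 0]
    - [0, 0, 0, 0]
    - [0, 0, 0, 0]

```text
time: 8.05
tool_pos: [480.4, 133.2, 198.3]
tcp_rot: [-1.569, 0.0, -1.575]
contact_force: [0.2, 0.9, -0.1]
grip_width: 56.2
```

Run:
```python
from h import *
p=cap('wrist'); save(p,'w4.png'); o=bot.get_obs(); print(o['tool_pos'],o['grip_width'],caps(p,84),find(p,'stopper_1_handle'),find(p,'stopper_rack'))
for d in vision.regions_of(p,'stopper_1_handle'):
    m=d['mask']; v,u=np.nonzero(m); print(round(d['confidence'],2),m.sum(),u.mean().round(),v.mean().round())
```

```text
[479.72965642 134.06703082 197.569325  ] 55.741671780281 [] [([540.0, 170.0, 63.0], 0.87), ([482.0, 284.0, 7.0], 0.59)] [([478.0, 167.0, 44.0], 0.91)]
0.61 1742 321.0 155.0
```

View pics/w4.png

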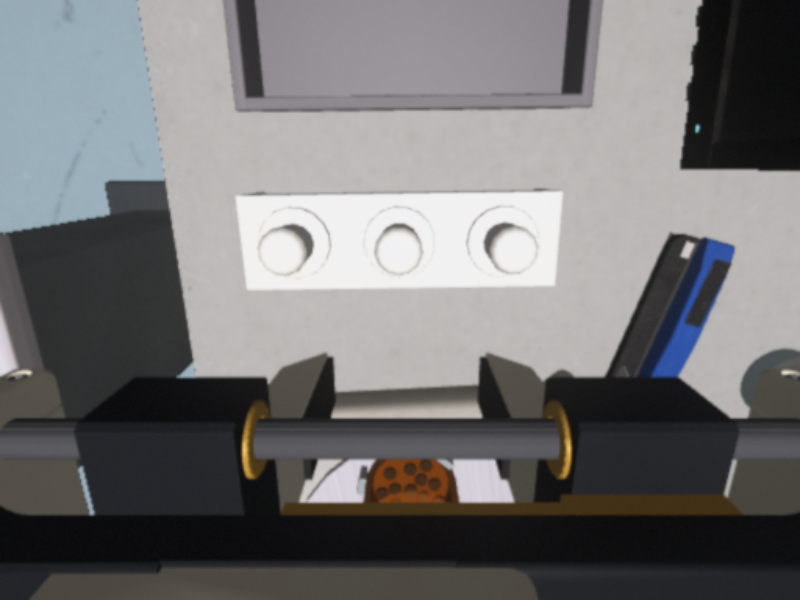

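Stopper handle tops are at (283,251), (398,250) and (513,250), with the flanges hanging in the rack behind them. The stapler is clear at (680,310).

Run:
```python
from h import *
p=cap('wrist'); s=1.5625
for u,v,z in [(283,251,84),(398,250,84),(513,250,84),(294,243,50),(399,241,50),(505,240,50),(238,196,44),(561,191,44),(247,290,44),(555,285,44)]: print(z,np.round(ray(p,u/s,v/s,z)[:2]))
```

```text
84 [406. 165.]
84 [474. 166.]
84 [542. 166.]
50 [405. 164.]
50 [474. 166.]
50 [545. 167.]
44 [369. 194.]
44 [581. 198.]
44 [368. 130.]
44 [583. 134.]
```

>>> arm_command:
  deltas:
    - [-0.032, 0.03, -0.006, 0]
    - [0, 0.045, 0, 0]
    - [0, 0.04, 0, 0]
    - [0, 0.02, 0, 0]
    - [0, 0, 0, 0]

```text
time: 8.8
tool_pos: [471.6, 166.4, 59.6]
tcp_rot: [-1.577, -0.001, -1.571]
contact_force: [0.8, 0.0, 0.3]
grip_width: 56.0
```

>>> arm_command:
  deltas:
    - [0, 0, 0, 0]
    - [0, 0, 0, 0]
    - [0, 0, 0, 0]
    - [0, 0, 0, 0]
  claw: 255

```text
time: 9.2
tool_pos: [474.7, 166.1, 63.6]
tcp_rot: [-1.569, 0.0, -1.572]
contact_force: [1.2, 0.4, 3.8]
grip_width: 28.6
```

>>> arm_command:
  deltas:
    - [0, -0.03, 0, 0]
    - [0, -0.04, 0, 0]
    - [0, -0.04, 0, 0]
    - [0, -0.04, 0, 0]
    - [0, -0.04, 0, 0]

```text
time: 9.7
tool_pos: [473.6, 165.8, 254.8]
tcp_rot: [-1.57, 0.0, -1.572]
contact_force: [1.3, 0.6, -0.6]
grip_width: 28.3
```

>>> arm_command:
  deltas:
    - [0.044, -0.03, 0.004, 0]
    - [0.044, -0.03, 0.004, 0]
    - [0.044, -0.015, 0.004, 0]
    - [0.044, 0, 0.004, 0]
    - [0.044, 0, 0.004, 0]

```text
time: 10.2
tool_pos: [493.0, -50.2, 325.0]
tcp_rot: [-1.568, -0.001, -1.572]
contact_force: [0.5, 0.3, -0.4]
grip_width: 28.3
```

>>> arm_command:
  deltas:
    - [0.043, 0, 0.003, 0]
    - [0.043, 0, 0.003, 0]
    - [0, 0, 0, 0]
    - [0, 0, 0, 0]

```text
time: 10.6
tool_pos: [498.7, -135.1, 323.8]
tcp_rot: [-1.571, 0.0, -1.575]
contact_force: [0.9, 0.5, -0.5]
grip_width: 28.1
```

Run:
```python
from h import *
p=cap('wrist'); save(p,'w5.png'); o=bot.get_obs(); print(o['tool_pos'],o['grip_width'],find(p,'jar_1_mouth'),find(p,'knob'))
for k in ['jar_1_mouth','knob']:
  for d in vision.regions_of(p,k):
    m=d['mask']; v,u=np.nonzero(m); print(round(d['confidence'],2),m.sum(),u.mean().round(),v.mean().round(),u.min(),u.max(),v.min(),v.max())
```

```text
[ 498.82392814 -134.12529619  323.92019401] 28.120458577838434 [([498.0, -87.0, 63.0], 0.94)] [([500.0, -85.0, 60.0], 0.8), ([487.0, -375.0, 72.0], 0.19)]
0.94 23657 264.0 130.0 180 363 38 215
0.46 42702 290.0 116.0 166 455 0 321
0.57 23230 264.0 130.0 180 362 39 214
```

View pics/w5.png

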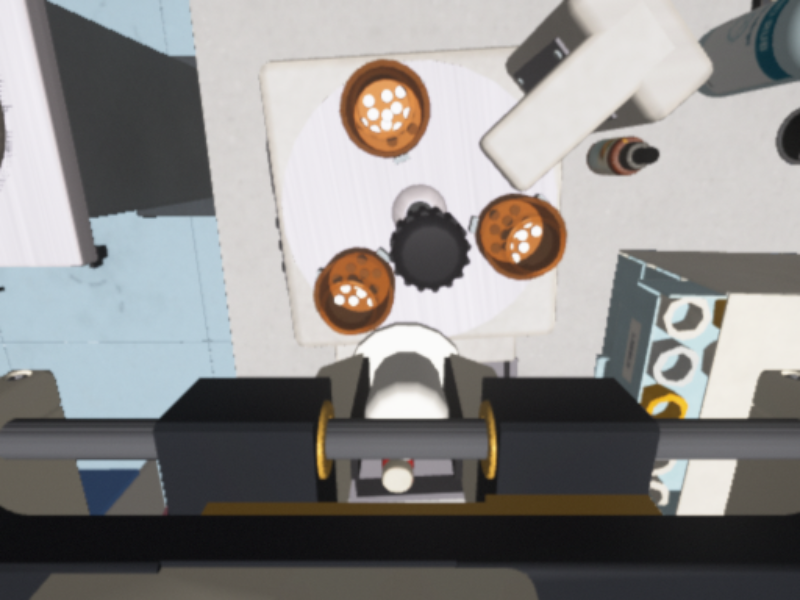

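The stopper is held at (405,370). Jars are at (385,106), (520,236), (354,290), knob (430,249), head bar end (510,160), dropper (620,156). I need rim detail, so I'll view an enlarged crop.

Run:
```python
from h import *
p=cap('wrist'); np.savez('p5.npz',c2w=p['c2w'],K=p['camera_matrix'],img=p['img'])
c=p['img'][30:220,190:380,::-1]; cv2.imwrite('pics/w5c.png',cv2.resize(c,(600,600),interpolation=cv2.INTER_CUBIC))
print(p['camera_matrix'][0,0])
s=1.5625
k=ray(p,430/s,249/s,259)[:2]; print('axis',k)
for u,v in [(385,106),(520,236),(354,290)]:
    q=ray(p,u/s,v/s,145)[:2]; d=q-k; print(q.round(),np.hypot(*d).round(),np.degrees(np.arctan2(d[1],d[0])).round(1))
```

```text
288.41661311032806
axis [510.75435637 -92.7191914 ]
[485. -16.] 81.0 108.6
[ 583. -104.] 73.0 -8.9
[ 460. -145.] 73.0 -134.2
```

View pics/w5c.png

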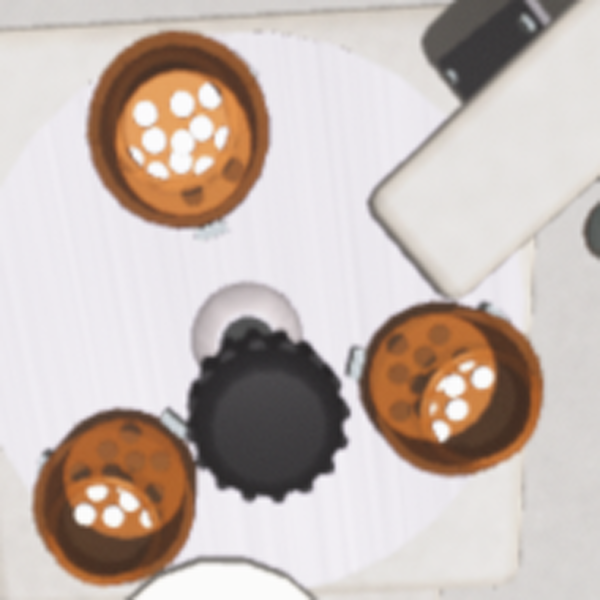

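Run:
```python
from h import *
d=np.load('p5.npz'); p=dict(c2w=d['c2w'],camera_matrix=d['K'],img=d['img'])
pts=np.array([(178,130),(452,388),(115,497)])*190/600+[190,30]
for z in [145,130,120,110,100]:
    q=np.array([ray(p,*t,z)[:2] for t in pts]); c=q.mean(0); e=q-c
    a=np.degrees(np.arctan2(e[:,1],e[:,0]))-[120,0,240]; a=(a+180)%360-180
    print(z,c.round(1),np.hypot(*e.T).round(1),a.round(1))
ax=np.array([511,-93.]); th=np.radians(-8.)
im=cv2.resize(p['img'][30:220,190:380,::-1],(600,600),interpolation=cv2.INTER_CUBIC)
for k in range(3):
    c=ax+85*np.array([np.cos(th+k*2.0944),np.sin(th+k*2.0944)]); print(c.round())
    for r,z,col in [(18,145,(0,255,0)),(22.5,145,(255,0,0)),(34,115,(0,255,255))]:
        w=[((proj(p,[c[0]+r*np.cos(t),c[1]+r*np.sin(t),z])-[190,30])*600/190) for t in np.linspace(0,6.283,60)]
        cv2.polylines(im,[np.int32(w)],True,col,1)
cv2.imwrite('pics/ov.png',im)
```

```text
145 [509.3 -90.9] [75.6 75.6 75.2] [-11.2 -11.5 -11.4]
130 [509.8 -92.7] [79.  79.  78.6] [-11.2 -11.5 -11.4]
120 [510.1 -93.8] [81.3 81.3 80.9] [-11.2 -11.5 -11.4]
110 [510.4 -95. ] [83.6 83.6 83.2] [-11.2 -11.5 -11.4]
100 [510.7 -96.1] [85.9 85.9 85.4] [-11.2 -11.5 -11.4]
[ 595. -105.]
[479. -14.]
[ 459. -160.]
```

View pics/ov.png

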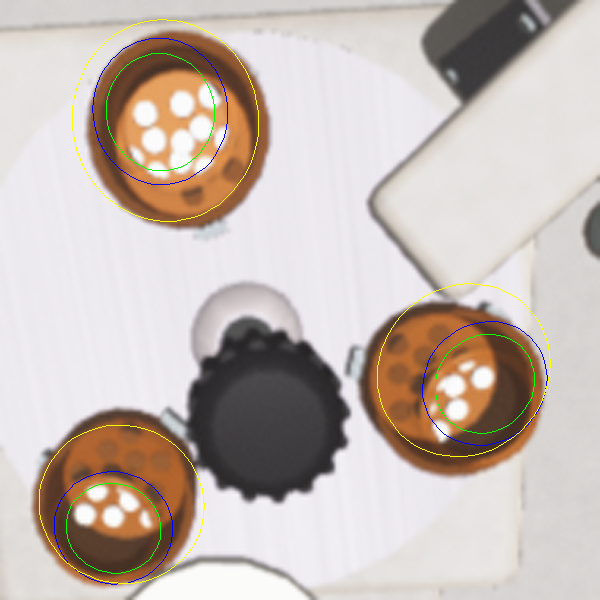

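The model fits well: body silhouettes give axis (511,-95) and jar angles -11.4°+120°k, with residuals under 1 mm. Jars are therefore A(594,-111), B(484,-14) and C(455,-158). First stopper goes to C.

>>> arm_command:
  deltas:
    - [0.024, 0, -0.044, 0]
    - [0, 0.03, 0, 8.3]
    - [0, 0.04, 0, 8.3]
    - [0, 0.04, 0, 8.4]
    - [0, 0.015, 0, 0]

```text
time: 11.4
tool_pos: [453.4, -156.8, 195.5]
tcp_rot: [-1.576, 0.0, -2.012]
contact_force: [0.3, -0.5, -0.3]
grip_width: 28.2
```

>>> arm_command:
  deltas:
    - [0, 0, 0, 0]
    - [0, 0, 0, 0]

```text
time: 11.6
tool_pos: [455.7, -158.1, 199.5]
tcp_rot: [-1.57, -0.0, -2.007]
contact_force: [0.0, -0.3, 0.4]
grip_width: 27.9
```

Run:
```python
from h import *
t=T(); print(t.round(3)); p=cap('wrist'); cv2.imwrite('pics/w6.png',p['img'][:,:,::-1])
```

```text
[[-4.23000e-01  1.00000e-03  9.06000e-01  4.55680e+02]
 [-9.06000e-01 -1.00000e-03 -4.23000e-01 -1.58127e+02]
 [ 0.00000e+00 -1.00000e+00  1.00000e-03  1.99513e+02]
 [ 0.00000e+00  0.00000e+00  0.00000e+00  1.00000e+00]]
```

View pics/w6.png

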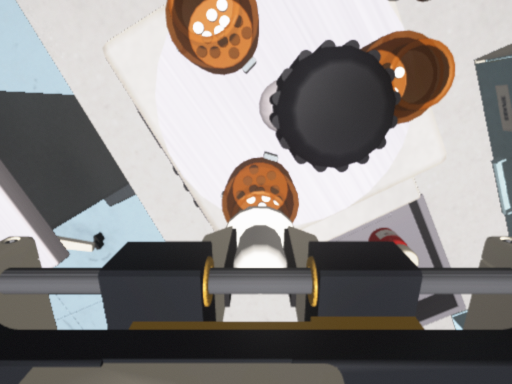

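The stopper hangs over jar C at about (260,230) and the knob is clear at (335,105). Lowering it now.

>>> arm_command:
  deltas:
    - [0, 0.012, 0, 0]
    - [0, 0.01, 0, 0]
    - [0, 0.006, 0, 0]
    - [0, 0.004, 0, 0]
    - [0, 0, 0, 0]

```text
time: 12.15
tool_pos: [455.1, -158.3, 166.5]
tcp_rot: [-1.571, -0.0, -2.008]
contact_force: [-0.1, -0.3, -0.7]
grip_width: 28.4
```

>>> arm_command:
  deltas:
    - [0, 0.002, 0, 0]
    - [0, 0.002, 0, 0]
    - [0, 0, 0, 0]

```text
time: 12.45
tool_pos: [456.2, -159.1, 164.4]
tcp_rot: [-1.567, -0.001, -2.008]
contact_force: [-1.5, -1.0, 8.4]
grip_width: 28.3
```

>>> arm_command:
  deltas:
    - [0, 0.003, 0, 0]
    - [0, 0, 0, 0]
    - [0, 0.003, 0, 0]
    - [0, 0, 0, 0]

```text
time: 12.85
tool_pos: [459.2, -161.2, 162.7]
tcp_rot: [-1.556, -0.002, -2.008]
contact_force: [-2.1, -1.1, 34.3]
grip_width: 28.3
```

>>> arm_command:
  deltas:
    - [0, -0.006, 0, 0]
    - [0, 0, 0, 0]
    - [0, 0, 0, 0]
    - [0, 0, 0, 0]
  claw: 100

```text
time: 13.25
tool_pos: [454.8, -158.1, 162.1]
tcp_rot: [-1.572, 0.0, -2.008]
contact_force: [-0.3, -0.2, 0.2]
grip_width: 54.4
```

>>> arm_command:
  deltas:
    - [0, -0.02, 0, 0]
    - [0, -0.03, 0, 0]
    - [0, -0.01, 0, -8.3]
    - [0, 0, 0, -8.3]
    - [0, 0, 0, -8.4]

```text
time: 13.75
tool_pos: [455.1, -158.3, 222.5]
tcp_rot: [-1.571, 0.0, -1.566]
contact_force: [-0.3, -0.6, -0.0]
grip_width: 55.7
```

>>> arm_command:
  deltas:
    - [0.044, 0, 0.018, 0]
    - [0.044, 0, 0.018, 0]
    - [0.044, 0, 0.018, 0]
    - [0.044, 0, 0.016, 0]
    - [0, 0, 0, 0]

```text
time: 14.25
tool_pos: [525.3, -339.4, 220.1]
tcp_rot: [-1.572, -0.0, -1.576]
contact_force: [0.8, -0.5, -0.2]
grip_width: 55.5
```

Run:
```python
from h import *
p=cap('wrist'); o=bot.get_obs(); print(o['tool_pos'],o['tcp_rot'],o['contact_force'],caps(p))
p=cap('side'); K=np.array([455,-158,150.]); print([np.round(proj(p,[455,-158,z])) for z in (145,151,185)])
u,v=proj(p,K).astype(int); cv2.imwrite('pics/s2.png',cv2.resize(p['img'][v-60:v+60,u-60:u+100,::-1],(800,600),interpolation=cv2.INTER_CUBIC))
```

```text
[ 524.73444939 -336.70586401  220.29872459] [-1.57307389  0.00161891 -1.57491773] [-0.12443494 -0.29349009  0.10033814] [([217.0, 148.0], 687, [480.0, -303.0]), ([295.0, 150.0], 682, [562.0, -305.0]), ([492.0, 157.0], 688, [770.0, -313.0]), ([486.0, 199.0], 442, [774.0, -360.0]), ([227.0, 216.0], 554, [488.0, -379.0])]
[array([246., 222.]), array([246., 220.]), array([246., 210.])]
```

View pics/s2.png

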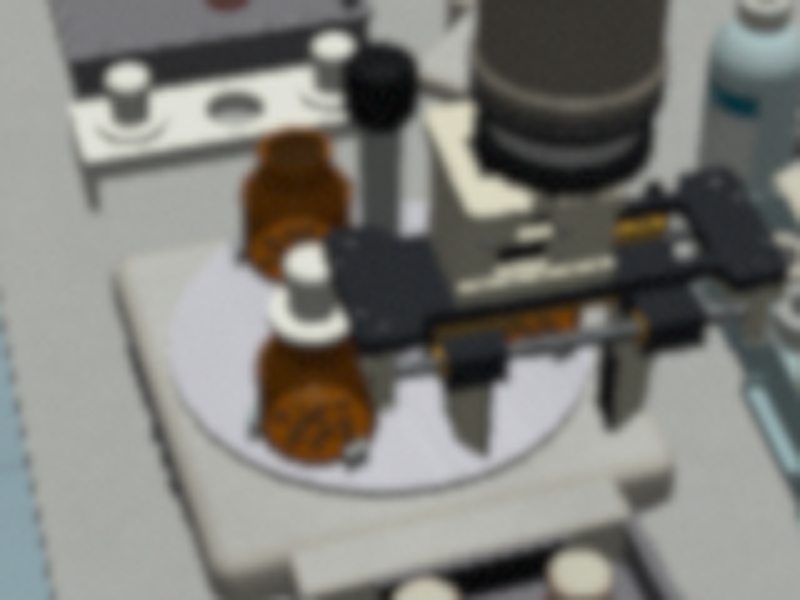

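Jar C's stopper looks seated: its flange sits on the rim at (308,310) with no neck showing. Next bottle (488,-379).

>>> arm_command:
  deltas:
    - [0.042, 0.03, -0.037, 0]
    - [0, 0.045, 0, 0]
    - [0, 0.045, 0, 0]
    - [0, 0.035, 0, 0]
    - [0, 0.019, 0, 0]

```text
time: 14.85
tool_pos: [494.2, -364.7, 51.9]
tcp_rot: [-1.575, 0.004, -1.571]
contact_force: [0.8, 0.4, 0.2]
grip_width: 55.6
```

>>> arm_command:
  deltas:
    - [0, 0, 0, 0]
    - [0, 0, 0, 0]
    - [0, 0, 0, 0]
    - [0, 0, 0, 0]
  claw: 255

```text
time: 15.25
tool_pos: [496.6, -368.0, 57.0]
tcp_rot: [-1.568, -0.002, -1.572]
contact_force: [0.5, 0.2, 0.5]
grip_width: 32.0
```

>>> arm_command:
  deltas:
    - [0, -0.03, 0, 0]
    - [0, -0.045, 0, 0]
    - [-0.03, -0.035, -0.03, 0]
    - [-0.04, 0, -0.04, 0]
    - [-0.04, 0, -0.042, 0]

```text
time: 15.75
tool_pos: [396.6, -269.7, 163.8]
tcp_rot: [-1.567, -0.003, -1.572]
contact_force: [-0.3, -0.1, 0.0]
grip_width: 31.9
```

>>> arm_command:
  deltas:
    - [-0.045, 0, -0.02, 0]
    - [-0.048, 0, 0, 0]
    - [-0.048, 0, 0, 0]
    - [-0.048, 0, 0, 0]
    - [-0.048, 0, 0, 0]

```text
time: 16.25
tool_pos: [377.4, -31.7, 163.1]
tcp_rot: [-1.568, -0.001, -1.573]
contact_force: [1.1, 0.1, -0.9]
grip_width: 32.2
```

>>> arm_command:
  deltas:
    - [-0.048, 0, 0, 0]
    - [-0.047, 0, 0.008, 0]
    - [-0.047, 0, 0.008, 0]
    - [-0.047, 0, 0.008, 0]
    - [-0.047, 0, 0.008, 0]

```text
time: 16.75
tool_pos: [410.0, 205.0, 163.1]
tcp_rot: [-1.568, 0.001, -1.572]
contact_force: [1.7, -0.7, -0.7]
grip_width: 32.3
```

>>> arm_command:
  deltas:
    - [-0.047, 0, 0.008, 0]
    - [-0.047, 0, 0.008, 0]
    - [-0.04, 0, 0.008, 0]
    - [0, 0, 0, 0]

```text
time: 17.15
tool_pos: [434.4, 341.3, 162.7]
tcp_rot: [-1.568, 0.003, -1.568]
contact_force: [0.1, -0.3, -1.2]
grip_width: 31.9
```

Run:
```python
from h import *
p=cap('wrist'); save(p,'w7.png'); o=bot.get_obs(); print(o['tool_pos'],o['grip_width'],caps(p))
```

```text
[433.85200006 338.92058411 162.36748837] 32.18116057673439 [([341.0, 188.0], 973, [507.0, 351.0]), ([27.0, 229.0], 265, [220.0, 311.0]), ([261.0, 299.0], 521, [436.0, 235.0])]
```

View pics/w7.png

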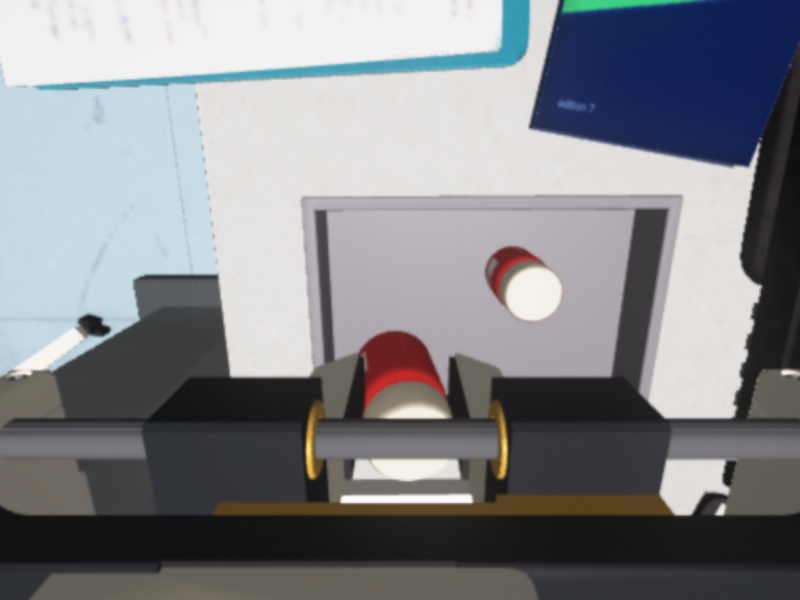

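The bottle is held upright at (405,420), a little off-centre, and the first bottle is still standing at (530,290). Placing it, then the next stopper.

>>> arm_command:
  deltas:
    - [-0.015, 0.035, 0, 0]
    - [0, 0.04, 0, 0]
    - [0, 0.02, 0, 0]
    - [0, 0.01, 0, 0]
    - [0, 0, 0, 0]

```text
time: 17.7
tool_pos: [433.7, 350.8, 56.7]
tcp_rot: [-1.572, -0.001, -1.573]
contact_force: [-0.8, -0.2, 0.2]
grip_width: 32.1
```

>>> arm_command:
  deltas:
    - [0, 0, 0, 0]
    - [0, 0, 0, 0]
    - [0, 0, 0, 0]
  claw: 100

```text
time: 18.0
tool_pos: [434.6, 352.0, 58.2]
tcp_rot: [-1.569, 0.001, -1.572]
contact_force: [0.1, -0.7, -0.1]
grip_width: 51.3
```

>>> arm_command:
  deltas:
    - [0, -0.03, 0, 0]
    - [0, -0.045, 0, 0]
    - [0.048, 0, -0.008, 0]
    - [0.048, 0, -0.008, 0]
    - [0.048, 0, -0.008, 0]

```text
time: 18.5
tool_pos: [409.5, 206.6, 132.9]
tcp_rot: [-1.568, 0.0, -1.571]
contact_force: [1.6, -1.1, 0.2]
grip_width: 55.9
```

>>> arm_command:
  deltas:
    - [0.045, 0, -0.005, 0]
    - [0, 0, 0, 0]
    - [0, 0, 0, 0]

```text
time: 18.8
tool_pos: [405.2, 162.1, 132.8]
tcp_rot: [-1.569, 0.001, -1.575]
contact_force: [-0.7, -0.2, -0.0]
grip_width: 55.6
```

Run:
```python
from h import *
p=cap('wrist'); o=bot.get_obs(); print(o['tool_pos'],o['grip_width'],caps(p)); p=cap('top'); print([(x[0],x[2]) for x in caps(p)])
```

```text
[405.30026035 162.90303561 132.6452169 ] 55.53172148472371 []
[]
```

>>> arm_command:
  deltas:
    - [0, 0.04, 0, 0]
    - [0, 0.022, 0, 0]
    - [-0.002, 0.008, 0, 0]
    - [0, 0, 0, 0]
    - [0, 0, 0, 0]

```text
time: 19.4
tool_pos: [405.3, 165.5, 62.6]
tcp_rot: [-1.57, 0.0, -1.571]
contact_force: [-0.1, 0.1, 0.0]
grip_width: 55.7
```

>>> arm_command:
  deltas:
    - [0, 0, 0, 0]
    - [0, 0, 0, 0]
    - [0, 0, 0, 0]
    - [0, 0, 0, 0]
  claw: 255

```text
time: 19.8
tool_pos: [404.9, 164.7, 62.3]
tcp_rot: [-1.57, 0.0, -1.572]
contact_force: [1.2, 0.1, 3.9]
grip_width: 27.9
```

>>> arm_command:
  deltas:
    - [0, -0.03, 0, 0]
    - [0, -0.04, 0, 0]
    - [0, -0.04, 0, 0]
    - [0, -0.04, 0, 0]
    - [0, 0, 0, 0]

```text
time: 20.3
tool_pos: [407.2, 165.3, 216.9]
tcp_rot: [-1.561, 0.002, -1.572]
contact_force: [0.3, -0.0, -1.6]
grip_width: 28.5
```

>>> arm_command:
  deltas:
    - [0.045, 0, 0.02, 0]
    - [0.045, 0, 0.02, 0]
    - [0.045, 0, 0.02, 0]
    - [0.044, 0, 0.019, 0]
    - [0, 0, 0, -8.3]

```text
time: 20.8
tool_pos: [485.0, -19.4, 211.0]
tcp_rot: [-1.571, -0.002, -1.431]
contact_force: [-0.4, 0.8, -0.5]
grip_width: 27.9
```

>>> arm_command:
  deltas:
    - [0, 0, 0, -8.3]
    - [0, 0, 0, -8.3]
    - [0, 0, 0, -8.3]
    - [0, 0, 0, -8.3]
    - [0, 0, 0, -8.5]

```text
time: 21.3
tool_pos: [482.9, -14.4, 211.0]
tcp_rot: [-1.572, 0.001, -0.694]
contact_force: [-0.0, -0.1, -0.0]
grip_width: 28.1
```

```bash
cat >> h.py <<'E'
def togo(X):
    t=T(); return (t[:3,:3].T@(np.array(X)-t[:3,3])/1000).round(4)
E
python3 - <<'E'
from h import *
o=bot.get_obs(); print(o['tool_pos'],o['tcp_rot'],o['grip_width'],togo([484,-14,200]))
p=cap('wrist'); cv2.imwrite('pics/w8.png',p['img'][:,:,::-1])
E
```

```text
[482.90684426 -14.37786318 211.01100291] [-1.57157289e+00  1.28620154e-03 -6.93711495e-01] 28.104408688468194 [0.0006 0.011  0.001 ]
```

>>> arm_command:
  deltas:
    - [0, 0.02, 0.001, 0]
    - [0, 0.012, 0, 0]
    - [0, 0.008, 0, 0]
    - [0, 0.005, 0, 0]
    - [0, 0, 0, 0]

```text
time: 21.85
tool_pos: [483.7, -13.6, 166.3]
tcp_rot: [-1.572, 0.001, -0.7]
contact_force: [0.4, -0.2, -1.4]
grip_width: 28.6
```

>>> arm_command:
  deltas:
    - [0, 0.003, 0, 0]
    - [0, 0.003, 0, 0]
    - [0, 0, 0, 0]
    - [0, 0.003, 0, 0]
    - [0, 0, 0, 0]

```text
time: 22.35
tool_pos: [487.4, -13.4, 162.5]
tcp_rot: [-1.564, -0.009, -0.7]
contact_force: [-1.8, 4.2, 26.7]
grip_width: 28.1
```

>>> arm_command:
  deltas:
    - [0, 0.003, 0, 0]
    - [0, 0, 0, 0]
    - [0, -0.007, 0, 0]
    - [0, 0, 0, 0]

```text
time: 22.75
tool_pos: [484.8, -13.7, 163.3]
tcp_rot: [-1.569, -0.003, -0.7]
contact_force: [0.6, -0.3, -0.6]
grip_width: 28.2
```

>>> arm_command:
  deltas:
    - [0, 0, 0, 0]
    - [0, 0, 0, 0]
    - [0, 0, 0, 0]
  claw: 100

```text
time: 23.05
tool_pos: [483.7, -13.6, 161.3]
tcp_rot: [-1.571, 0.001, -0.7]
contact_force: [0.1, 0.8, 0.0]
grip_width: 48.1
```

>>> arm_command:
  deltas:
    - [0, -0.02, 0, 0]
    - [0, -0.03, 0, 0]
    - [0, 0, 0, 8.3]
    - [0, 0, 0, 8.3]
    - [0, 0, 0, 8.3]

```text
time: 23.55
tool_pos: [483.9, -13.6, 211.7]
tcp_rot: [-1.571, 0.0, -1.14]
contact_force: [-0.0, 0.4, 0.8]
grip_width: 55.6
```

>>> arm_command:
  deltas:
    - [0, 0, 0, 8.3]
    - [0, 0, 0, 8.3]
    - [0, 0, 0, 8.4]
    - [0, 0, 0, 0]

```text
time: 23.95
tool_pos: [483.9, -13.7, 211.5]
tcp_rot: [-1.572, 0.0, -1.572]
contact_force: [0.6, -0.3, -0.4]
grip_width: 55.9
```

Run:
```python
from h import *
o=bot.get_obs(); print(o['tool_pos'],o['tcp_rot'],o['grip_width'],togo([484,-14,200]))
p=cap('wrist'); cv2.imwrite('pics/w9.png',p['img'][:,:,::-1])
```

```text
[483.91758548 -13.65020188 211.52070886] [-1.57155641e+00  4.39190537e-05 -1.57183116e+00] 55.945890588672626 [0.0004 0.0115 0.0001]
```

View pics/w9.png

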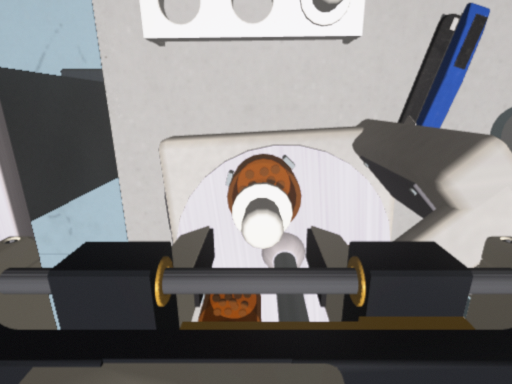

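Jar B's stopper is seated at (262,220). Third stopper next.

>>> arm_command:
  deltas:
    - [-0.045, 0, 0.015, 0]
    - [-0.045, 0, 0.015, 0]
    - [-0.045, 0, 0.015, 0]
    - [-0.045, 0.01, 0.014, 0]
    - [-0.001, 0.035, 0, 0]

```text
time: 24.5
tool_pos: [546.1, 172.8, 169.1]
tcp_rot: [-1.562, 0.003, -1.561]
contact_force: [0.4, -0.7, -0.9]
grip_width: 55.5
```

>>> arm_command:
  deltas:
    - [0, 0.045, 0, 0]
    - [0, 0.035, 0, 0]
    - [0, 0.017, 0, 0]
    - [0, 0.007, 0, 0]
    - [0, 0, 0, 0]

```text
time: 25.0
tool_pos: [542.6, 167.3, 62.2]
tcp_rot: [-1.572, -0.0, -1.568]
contact_force: [0.2, -0.2, 0.6]
grip_width: 55.9
```

>>> arm_command:
  deltas:
    - [0, 0, 0, 0]
    - [0, 0, 0, 0]
    - [0, 0, 0, 0]
    - [0, 0, 0, 0]
  claw: 255

```text
time: 25.4
tool_pos: [543.5, 167.5, 63.8]
tcp_rot: [-1.569, 0.0, -1.57]
contact_force: [0.7, 0.8, 5.0]
grip_width: 28.4
```

>>> arm_command:
  deltas:
    - [0, -0.035, 0, 0]
    - [0, -0.045, 0, 0]
    - [0, -0.045, 0, 0]
    - [0, -0.045, 0, 0]
    - [0, -0.045, 0, 0]

```text
time: 25.9
tool_pos: [542.5, 167.3, 280.2]
tcp_rot: [-1.57, 0.0, -1.57]
contact_force: [0.0, -0.2, -0.5]
grip_width: 28.1
```

>>> arm_command:
  deltas:
    - [0, -0.042, 0, 0]
    - [0.046, 0, 0.009, 0]
    - [0.046, 0, 0.009, 0]
    - [0.046, 0, 0.009, 0]
    - [0.046, 0, 0.008, 0]

```text
time: 26.4
tool_pos: [578.0, -18.1, 320.3]
tcp_rot: [-1.57, -0.0, -1.57]
contact_force: [1.4, 0.6, -0.6]
grip_width: 28.4
```

>>> arm_command:
  deltas:
    - [0.046, 0, 0.008, 0]
    - [0.048, 0, 0.008, 0]
    - [0, 0, 0, -8.4]
    - [0, 0, 0, -8.4]
    - [0, 0, 0, -8.4]

```text
time: 26.9
tool_pos: [593.9, -111.2, 319.9]
tcp_rot: [-1.571, 0.0, -1.126]
contact_force: [0.2, 0.2, 0.1]
grip_width: 28.1
```

>>> arm_command:
  deltas:
    - [0, 0, 0, -8.4]
    - [0, 0, 0, -8.4]
    - [0, 0, 0, 0]
    - [0, 0, 0, 0]

```text
time: 27.3
tool_pos: [594.0, -110.5, 320.0]
tcp_rot: [-1.571, -0.0, -0.841]
contact_force: [0.1, 0.5, -0.7]
grip_width: 28.3
```

Run:
```python
from h import *
o=bot.get_obs(); print(o['tool_pos'],o['tcp_rot'],o['grip_width'],togo([594,-111,205]))
p=cap('wrist'); cv2.imwrite('pics/w10.png',p['img'][:,:,::-1])
```

```text
[ 593.97371417 -110.49126968  320.04315565] [-1.57079365e+00 -6.48593525e-05 -8.41234402e-01] 28.25080687967167 [ 0.0004  0.115  -0.0003]
```

View pics/w10.png

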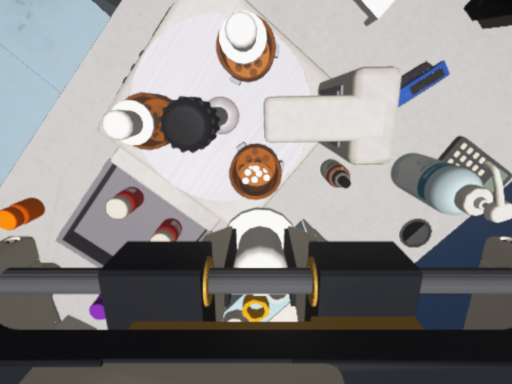

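Two jars are closed, at (245,40) and (132,122); open jar A is at (256,172), and the bar is parallel to the jaws. I'll check the jar A model before descending.

Run:
```python
from h import *
p=cap('wrist'); print(proj(p,[594.3,-111.3,104]),ray(p,256,172,104),ray(p,255.5,172,104))
```

```text
[259.1808959  169.55461485] [ 593.38263507 -116.48136131  104.        ] [ 592.89802498 -116.91539359  104.        ]
```

>>> arm_command:
  deltas:
    - [0, 0.03, 0, 0]
    - [0, 0.04, 0, 0]
    - [0, 0.03, 0, 0]
    - [0, 0.015, 0, 0]
    - [0, 0, 0, 0]

```text
time: 27.9
tool_pos: [592.8, -110.1, 202.3]
tcp_rot: [-1.574, 0.005, -0.839]
contact_force: [-0.5, 0.1, -0.4]
grip_width: 28.8
```

Run:
```python
from h import *
# pose at w10
M=np.eye(4); M[:3,:3]=R.from_euler('xyz',[-1.5708,0,-.8412]).as_matrix(); M[:3,3]=[594,-110.5,320]
p=cap('wrist'); p['c2w']=M@np.array(p['mount'])
import itertools
ax=np.array([511,-94.5])
for a in (-11.4,-15):
  for k,n in enumerate('ABC'):
    t=np.radians(a+120*k); c=ax+85*np.array([np.cos(t),np.sin(t)]); print(a,n,c.round(1),proj(p,[*c,185]).round(1),proj(p,[*c,104]).round(1))
print('knob top',proj(p,[*ax,259]).round(1))
im=cv2.imread('pics/w10.png'); cv2.imwrite('pics/w10c.png',cv2.resize(im[0:210,90:300],(600,600),interpolation=cv2.INTER_CUBIC))
```

```text
-11.4 A [ 594.3 -111.3] [259.1 186.6] [259.2 169.6]
-11.4 B [483.9 -13.9] [239.3  26.8] [244.   44.9]
-11.4 C [ 454.8 -158.3] [119.6 129. ] [149.9 123.7]
-15 A [ 593.1 -116.5] [254.9 189.5] [255.8 171.9]
-15 B [489.  -12.4] [244.8  29.7] [248.3  47.1]
-15 C [ 450.9 -154.6] [118.3 123.4] [149.1 119.2]
knob top [187.7 123.2]
```

View pics/w10c.png

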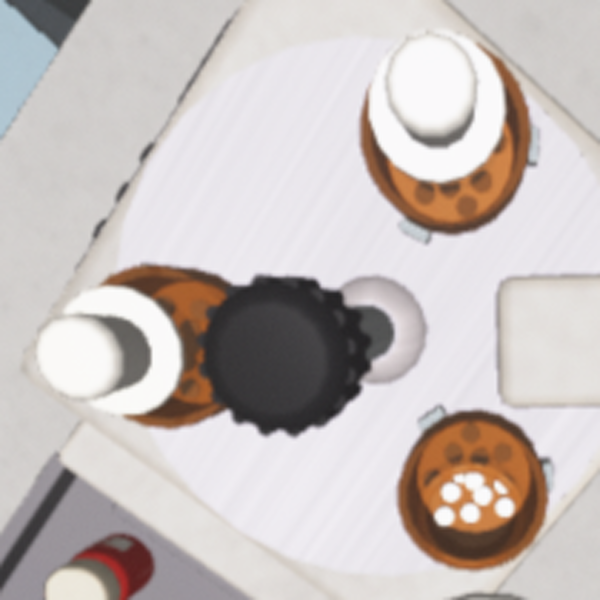

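The carousel has drifted a few degrees clockwise from the pushes: jar A's body measures at (255.6,171.5), which gives A≈(593,-115). I'll shift by that and insert.

>>> arm_command:
  deltas:
    - [0.003, 0, -0.0035, 0]
    - [0, 0.015, 0, 0]
    - [0, 0.012, 0, 0]
    - [0, 0.007, 0, 0]
    - [0, 0, 0, 0]

```text
time: 28.45
tool_pos: [593.0, -115.1, 170.2]
tcp_rot: [-1.572, 0.001, -0.838]
contact_force: [-0.6, -0.2, -0.7]
grip_width: 28.2
```

>>> arm_command:
  deltas:
    - [0, 0.004, 0, 0]
    - [0, 0.003, 0, 0]
    - [0, 0, 0, 0]
    - [0, 0.003, 0, 0]
    - [0, 0, 0, 0]

```text
time: 28.95
tool_pos: [593.0, -115.1, 164.4]
tcp_rot: [-1.571, -0.002, -0.837]
contact_force: [-11.5, 1.8, 20.8]
grip_width: 28.6
```

>>> arm_command:
  deltas:
    - [0, 0.003, 0, 0]
    - [0, 0.002, 0, 0]
    - [0, 0, 0, 0]

```text
time: 29.25
tool_pos: [594.0, -115.5, 162.7]
tcp_rot: [-1.569, -0.006, -0.837]
contact_force: [-16.7, 3.0, 37.2]
grip_width: 28.2
```

>>> arm_command:
  deltas:
    - [0, -0.006, 0, 0]
    - [0, 0, 0, 0]
    - [0, 0, 0, 0]
    - [0, 0, 0, 0]
  claw: 100

```text
time: 29.65
tool_pos: [593.4, -115.1, 161.1]
tcp_rot: [-1.571, 0.001, -0.837]
contact_force: [0.9, 0.2, 0.1]
grip_width: 54.2
```

>>> arm_command:
  deltas:
    - [0, -0.02, 0, 0]
    - [0, -0.04, 0, 0]
    - [0, -0.045, 0, 0]
    - [0, -0.045, 0, 0]
    - [0, 0, 0, 0]

```text
time: 30.15
tool_pos: [595.7, -115.8, 318.5]
tcp_rot: [-1.565, -0.01, -0.837]
contact_force: [-0.1, -0.4, 0.5]
grip_width: 55.8
```

Run:
```python
from h import *
o=bot.get_obs(); print(o['tool_pos'],o['tcp_rot'],o['grip_width'])
p=cap('wrist'); q=cap('side'); cv2.imwrite('pics/w11.png',p['img'][:,:,::-1])
a=cv2.resize(p['img'][0:300,60:360,::-1],(400,400),interpolation=cv2.INTER_CUBIC)
b=cv2.resize(q['img'][130:260,190:320,::-1],(400,400),interpolation=cv2.INTER_CUBIC)
c=cap('top'); c=cv2.resize(c['img'][130:240,130:400,::-1],(400,163),interpolation=cv2.INTER_CUBIC)
im=np.zeros((600,800,3),np.uint8); im[:400,:400]=a; im[:400,400:]=b; im[420:583,:400]=c; cv2.imwrite('pics/combo.png',im)
from pickle import dump
```

```text
[ 595.73884359 -115.76375032  318.47082216] [-1.56480672 -0.01044057 -0.83727127] 55.804288596508535
```

View pics/combo.png

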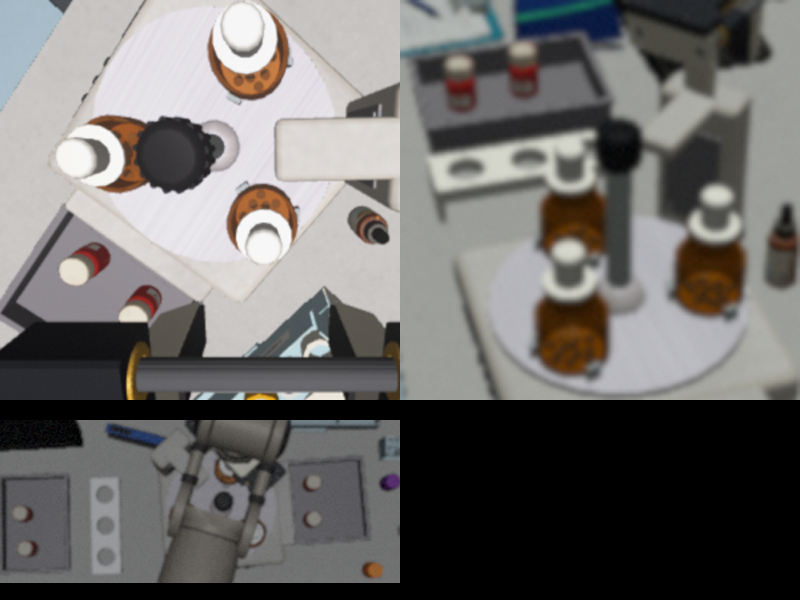

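All three stoppers look seated in both the wrist and side views. Two bottles stand in the tote, two remain in the tray and the rack is empty. Now the last two bottles.

>>> arm_command:
  deltas:
    - [0, 0, 0, 8.4]
    - [0, 0, 0, 8.4]
    - [0, 0, 0, 8.4]
    - [0, 0, 0, 8.4]
    - [0, 0, 0, 8.4]

```text
time: 30.8
tool_pos: [592.9, -114.9, 309.4]
tcp_rot: [-1.575, 0.001, -1.576]
contact_force: [-1.2, -0.5, 0.2]
grip_width: 55.8
```

>>> arm_command:
  deltas:
    - [0.044, 0.005, -0.014, 0]
    - [0.044, 0.018, -0.014, 0]
    - [0.044, 0.018, -0.014, 0]
    - [0.044, 0.018, -0.014, 0]
    - [0.044, 0.018, -0.014, 0]

```text
time: 31.3
tool_pos: [522.1, -336.2, 231.9]
tcp_rot: [-1.574, 0.003, -1.57]
contact_force: [0.7, -0.7, 0.2]
grip_width: 55.5
```

>>> arm_command:
  deltas:
    - [0, 0.02, 0, 0]
    - [0, 0, 0, 0]
    - [0, 0, 0, 0]

```text
time: 31.6
tool_pos: [523.3, -334.4, 213.7]
tcp_rot: [-1.573, 0.002, -1.57]
contact_force: [-0.7, 0.4, -0.3]
grip_width: 56.2
```

Run:
```python
from h import *
p=cap('wrist'); o=bot.get_obs(); print(o['tool_pos'],o['tcp_rot'],o['grip_width'],caps(p)); 
for b in ([562,-305,46],[480,-303,46]): print(togo(b))
```

```text
[ 523.936591   -334.34864496  214.90378777] [-1.57119621e+00  5.84882707e-04 -1.56937121e+00] 56.02502338914545 [([219.0, 154.0], 700, [480.0, -303.0]), ([298.0, 156.0], 696, [563.0, -305.0]), ([494.0, 167.0], 546, [767.0, -316.0]), ([492.0, 208.0], 459, [777.0, -362.0])]
[-0.0292  0.1689  0.0382]
[-0.0313  0.1689 -0.0438]
```

>>> arm_command:
  deltas:
    - [-0.029, 0, 0.038, 0]
    - [0, 0.048, 0, 0]
    - [0, 0.048, 0, 0]
    - [0, 0.045, 0, 0]
    - [0, 0.02, 0, 0]

```text
time: 32.15
tool_pos: [560.8, -303.6, 50.7]
tcp_rot: [-1.575, 0.003, -1.568]
contact_force: [-0.4, 0.4, -1.2]
grip_width: 56.1
```

>>> arm_command:
  deltas:
    - [0, 0.008, 0, 0]
    - [0, 0, 0, 0]

```text
time: 32.35
tool_pos: [562.2, -305.5, 46.2]
tcp_rot: [-1.571, -0.0, -1.569]
contact_force: [-0.4, -1.0, 0.4]
grip_width: 55.7
```

>>> arm_command:
  deltas:
    - [0, 0, 0, 0]
    - [0, 0, 0, 0]
    - [0, 0, 0, 0]
    - [0, 0, 0, 0]
  claw: 255

```text
time: 32.75
tool_pos: [562.3, -306.6, 47.5]
tcp_rot: [-1.568, -0.002, -1.57]
contact_force: [-0.0, 0.6, 5.2]
grip_width: 34.9
```

>>> arm_command:
  deltas:
    - [0, -0.03, 0, 0]
    - [0, -0.045, 0, 0]
    - [0, -0.037, -0.03, 0]
    - [0, 0, -0.048, 0]
    - [0, 0, -0.048, 0]

```text
time: 33.25
tool_pos: [434.8, -306.3, 159.4]
tcp_rot: [-1.568, -0.003, -1.569]
contact_force: [-0.3, -0.1, -1.0]
grip_width: 34.7
```

>>> arm_command:
  deltas:
    - [-0.035, 0, -0.03, 0]
    - [-0.035, 0, -0.03, 0]
    - [-0.05, 0, 0, 0]
    - [-0.05, 0, 0, 0]
    - [-0.05, 0, 0, 0]

```text
time: 33.75
tool_pos: [375.0, -84.9, 158.4]
tcp_rot: [-1.569, -0.001, -1.572]
contact_force: [1.7, 0.4, -1.1]
grip_width: 34.9
```

>>> arm_command:
  deltas:
    - [-0.05, 0, 0, 0]
    - [-0.05, 0, 0, 0]
    - [-0.045, 0, 0.02, 0]
    - [-0.045, 0, 0.021, 0]
    - [-0.045, 0, 0.021, 0]

```text
time: 34.25
tool_pos: [437.8, 151.0, 158.5]
tcp_rot: [-1.569, -0.0, -1.57]
contact_force: [1.6, -0.5, 0.2]
grip_width: 34.9
```

>>> arm_command:
  deltas:
    - [-0.045, 0, 0.021, 0]
    - [-0.045, 0, 0.022, 0]
    - [-0.042, 0, 0.022, 0]
    - [0, 0.02, 0, 0]
    - [0, 0, 0, 0]

```text
time: 34.75
tool_pos: [500.8, 281.1, 135.5]
tcp_rot: [-1.575, -0.002, -1.569]
contact_force: [-0.6, -0.1, -0.6]
grip_width: 35.5
```

Run:
```python
from h import *
p=cap('wrist'); o=bot.get_obs(); print(o['tool_pos'],o['tcp_rot'],o['grip_width'],caps(p)); print(togo([507,283,47]))
```

```text
[501.02310672 280.45618972 136.68157828] [-1.57438397 -0.00171519 -1.56967661] 34.922759154544444 [([270.0, 119.0], 1507, [507.0, 351.0]), ([164.0, 133.0], 1445, [429.0, 340.0]), ([260.0, 255.0], 1480, [501.0, 239.0])]
[-0.0027  0.0897  0.0063]
```

>>> arm_command:
  deltas:
    - [0, 0.03, 0.003, 0]
    - [0, 0.035, 0, 0]
    - [0, 0.017, 0, 0]
    - [0, 0.008, 0, 0]
    - [0, 0, 0, 0]

```text
time: 35.3
tool_pos: [505.1, 279.9, 48.0]
tcp_rot: [-1.572, -0.0, -1.571]
contact_force: [0.6, 0.7, -0.2]
grip_width: 35.2
```

>>> arm_command:
  deltas:
    - [0, 0, 0, 0]
    - [0, 0, 0, 0]
    - [0, 0, 0, 0]
  claw: 100

```text
time: 35.6
tool_pos: [505.9, 281.0, 49.1]
tcp_rot: [-1.569, 0.001, -1.57]
contact_force: [0.4, -0.7, 0.1]
grip_width: 53.4
```

>>> arm_command:
  deltas:
    - [0, -0.03, 0, 0]
    - [0, -0.045, 0, 0]
    - [0, -0.045, 0, 0]
    - [0.045, 0, -0.02, 0]
    - [0.045, 0, -0.02, 0]

```text
time: 36.1
tool_pos: [465.9, 190.6, 170.1]
tcp_rot: [-1.565, 0.001, -1.568]
contact_force: [0.3, -0.8, -0.2]
grip_width: 56.0
```

>>> arm_command:
  deltas:
    - [0.045, 0, -0.02, 0]
    - [0.045, 0, -0.02, 0]
    - [0.045, 0, -0.02, 0]
    - [0.045, 0, -0.02, 0]
    - [0.05, 0, 0, 0]

```text
time: 36.6
tool_pos: [383.0, -40.0, 168.6]
tcp_rot: [-1.571, 0.0, -1.569]
contact_force: [1.3, 0.2, 0.2]
grip_width: 55.5
```

>>> arm_command:
  deltas:
    - [0.05, 0, 0, 0]
    - [0.05, 0, 0, 0]
    - [0.05, 0, 0, 0]
    - [0.045, 0, 0.02, 0]
    - [0.045, 0, 0.02, 0]

```text
time: 37.1
tool_pos: [425.6, -281.7, 168.9]
tcp_rot: [-1.569, -0.001, -1.572]
contact_force: [1.4, -0.0, 0.1]
grip_width: 55.9
```

>>> arm_command:
  deltas:
    - [0.03, -0.01, 0.035, 0]
    - [0, -0.02, 0.025, 0]
    - [0, 0, 0, 0]
    - [0, 0, 0, 0]

```text
time: 37.5
tool_pos: [485.3, -308.9, 198.0]
tcp_rot: [-1.571, -0.0, -1.57]
contact_force: [0.4, 1.0, -0.9]
grip_width: 55.9
```

Run:
```python
from h import *
p=cap('wrist'); o=bot.get_obs(); print(o['tool_pos'],o['tcp_rot'],o['grip_width'],caps(p)); print(togo([480,-303,46]))
```

```text
[ 484.66665101 -308.47094967  197.60450594] [-1.57191352e+00  5.99552615e-04 -1.56973242e+00] 55.92147488652845 [([255.0, 182.0], 710, [480.0, -303.0])]
[-0.0054  0.1516 -0.0045]
```

>>> arm_command:
  deltas:
    - [-0.005, 0.035, -0.0045, 0]
    - [0, 0.045, 0, 0]
    - [0, 0.045, 0, 0]
    - [0, 0.02, 0, 0]
    - [0, 0.006, 0, 0]

```text
time: 38.05
tool_pos: [478.4, -302.3, 44.2]
tcp_rot: [-1.576, 0.004, -1.57]
contact_force: [-0.4, -0.0, 0.4]
grip_width: 55.8
```

>>> arm_command:
  deltas:
    - [0, 0, 0, 0]

```text
time: 38.15
tool_pos: [480.2, -303.7, 46.6]
tcp_rot: [-1.572, 0.001, -1.57]
contact_force: [-0.2, 0.4, 0.3]
grip_width: 55.6
```

>>> arm_command:
  deltas:
    - [0, 0, 0, 0]
    - [0, 0, 0, 0]
    - [0, 0, 0, 0]
    - [0, 0, 0, 0]
  claw: 255

```text
time: 38.55
tool_pos: [481.5, -304.7, 48.2]
tcp_rot: [-1.569, -0.001, -1.57]
contact_force: [-1.3, 0.4, 7.0]
grip_width: 35.3
```

>>> arm_command:
  deltas:
    - [0, -0.03, 0, 0]
    - [0, -0.045, 0, 0]
    - [0, -0.037, -0.02, 0]
    - [-0.02, 0, -0.043, 0]
    - [-0.03, 0, -0.038, 0]

```text
time: 39.05
tool_pos: [379.2, -254.9, 160.1]
tcp_rot: [-1.568, -0.003, -1.571]
contact_force: [-0.3, 0.2, -1.0]
grip_width: 35.2
```

>>> arm_command:
  deltas:
    - [-0.05, 0, 0, 0]
    - [-0.05, 0, 0, 0]
    - [-0.05, 0, 0, 0]
    - [-0.05, 0, 0, 0]
    - [-0.05, 0, 0, 0]

```text
time: 39.55
tool_pos: [379.6, -2.6, 159.4]
tcp_rot: [-1.569, -0.0, -1.571]
contact_force: [1.7, -0.1, -0.5]
grip_width: 35.1
```

>>> arm_command:
  deltas:
    - [-0.05, 0, 0, 0]
    - [-0.047, 0, 0.01, 0]
    - [-0.047, 0, 0.01, 0]
    - [-0.047, 0, 0.01, 0]
    - [-0.047, 0, 0.01, 0]

```text
time: 40.05
tool_pos: [419.8, 235.9, 159.3]
tcp_rot: [-1.57, 0.0, -1.57]
contact_force: [0.6, -1.1, -0.4]
grip_width: 35.2
```

>>> arm_command:
  deltas:
    - [-0.046, 0.01, 0.008, 0]
    - [0, 0.01, 0.005, 0]
    - [0, 0, 0, 0]

```text
time: 40.35
tool_pos: [432.0, 280.1, 137.4]
tcp_rot: [-1.573, -0.002, -1.568]
contact_force: [-1.2, -1.2, -0.6]
grip_width: 34.7
```

Run:
```python
from h import *
p=cap('wrist'); o=bot.get_obs(); print(o['tool_pos'],o['tcp_rot'],o['grip_width'],caps(p)); print(togo([432,278,47]))
```

```text
[432.02627196 279.19780603 138.16380291] [-1.57293232e+00 -1.43420630e-03 -1.56971117e+00] 35.195122255936404 [([362.0, 118.0], 1491, [507.0, 351.0]), ([256.0, 132.0], 1430, [429.0, 341.0]), ([351.0, 205.0], 1128, [506.0, 283.0]), ([260.0, 254.0], 1541, [432.0, 238.0])]
[0.0011 0.0912 0.0002]
```

>>> arm_command:
  deltas:
    - [0, 0.03, 0, 0]
    - [0, 0.035, 0, 0]
    - [0, 0.018, 0, 0]
    - [0, 0.008, 0, 0]
    - [0, 0, 0, 0]

```text
time: 40.9
tool_pos: [432.7, 278.6, 47.9]
tcp_rot: [-1.572, -0.001, -1.572]
contact_force: [0.2, -0.2, -0.2]
grip_width: 34.8
```

>>> arm_command:
  deltas:
    - [0, 0, 0, 0]
    - [0, 0, 0, 0]
    - [0, 0, 0, 0]
  claw: 118

```text
time: 41.2
tool_pos: [433.4, 279.9, 49.0]
tcp_rot: [-1.569, 0.001, -1.57]
contact_force: [-0.7, 0.4, -1.2]
grip_width: 49.0
```

>>> arm_command:
  deltas:
    - [0, -0.03, 0, 0]
    - [0, -0.045, 0, 0]
    - [0, -0.045, 0, 0]
    - [0, -0.045, 0, 0]
    - [0, -0.045, 0, 0]

```text
time: 41.7
tool_pos: [432.4, 279.7, 260.6]
tcp_rot: [-1.57, 0.0, -1.57]
contact_force: [0.6, 0.6, -0.4]
grip_width: 49.5
```

>>> arm_command:
  deltas:
    - [0, -0.045, 0, 0]
    - [0.046, 0, 0.01, 0]
    - [0.046, 0, 0.01, 0]
    - [0.046, 0, 0.01, 0]
    - [0.046, 0, 0.01, 0]
  claw: 85

```text
time: 42.2
tool_pos: [472.7, 94.2, 303.7]
tcp_rot: [-1.569, -0.0, -1.569]
contact_force: [1.1, 0.0, 0.3]
grip_width: 61.1
```

>>> arm_command:
  deltas:
    - [0.046, 0, 0.01, 0]
    - [0.046, 0, 0.01, 0]
    - [0.046, 0, 0.01, 0]
    - [0.046, 0, 0.009, 0]
    - [0, 0, 0, 0]

```text
time: 42.7
tool_pos: [512.4, -93.2, 302.9]
tcp_rot: [-1.57, -0.002, -1.576]
contact_force: [0.4, 1.1, -0.5]
grip_width: 61.2
```

Run:
```python
from h import *
p=cap('wrist'); o=bot.get_obs(); print(o['tool_pos'],o['joint_positions'],o['grip_width']); print(togo([511,-94.5,230]))
im=p['img'].astype(int); m=(im.max(2)<75).astype(np.uint8); m[235:]=0
n,l,s,c=cv2.connectedComponentsWithStats(m)
for i in range(1,n):
    if s[i,4]>1500: print(s[i],c[i].round(1),ray(p,*c[i],259).round(1))
q=cap('top'); im=q['img'].astype(int)
print(find(q,'bottle_1_centre'))
```

```text
[511.9129534  -90.61022945 302.92424691] [-3.22534180e-01  2.88098647e-01  1.41246928e+00 -2.48247956e-04
  1.44096042e+00 -3.18491170e-01] 61.063394084378835
[ 0.0039  0.0729 -0.0009]
[  13   24  110  139 9879] [69.2 94. ] [391.3  -6.2 259. ]
[ 227  182   57   53 2203] [256.4 212.7] [510.  -87.7 259. ]
[([431.0, 337.0, 67.0], 0.44)]
```

>>> arm_command:
  deltas:
    - [0.004, 0, -0.001, 0]
    - [0, 0, 0, -8.4]
    - [0, 0, 0, -8.4]
    - [0, 0, 0, -8.4]
    - [0, 0, 0, -8.4]

```text
time: 43.35
tool_pos: [510.8, -90.8, 303.3]
tcp_rot: [-1.571, -0.0, -0.975]
contact_force: [0.3, -0.6, -0.8]
grip_width: 61.5
```

>>> arm_command:
  deltas:
    - [0, 0, 0, -8.4]
    - [0, 0, 0, -8.4]
    - [0, 0, 0, -8.4]
    - [0, 0, 0, -8.4]
    - [0, 0, 0, -8.4]

```text
time: 43.85
tool_pos: [510.8, -90.8, 303.3]
tcp_rot: [-1.571, -0.001, -0.242]
contact_force: [0.5, -0.1, 0.4]
grip_width: 61.3
```

>>> arm_command:
  deltas:
    - [0, 0, 0, -8.4]
    - [0, 0, 0, -8.4]
    - [0, 0, 0, -8.4]
    - [0, 0, 0, -8.4]
    - [0, 0, 0, -8.4]

```text
time: 44.35
tool_pos: [510.8, -90.8, 303.3]
tcp_rot: [-1.571, -0.0, 0.491]
contact_force: [0.7, 0.5, -0.7]
grip_width: 61.3
```

>>> arm_command:
  deltas:
    - [0, 0, 0, -8.4]
    - [0, 0, 0, -8.4]
    - [0, 0, 0, 0]
    - [0, 0, 0, 0]

```text
time: 44.75
tool_pos: [510.8, -91.3, 303.2]
tcp_rot: [-1.571, -0.0, 0.773]
contact_force: [0.0, -0.5, -0.8]
grip_width: 61.3
```

```bash
cat >> h.py <<'E'
def knob(p):
    im=p['img'].astype(int); m=(im.max(2)<75).astype(np.uint8)
    u,v=proj(p,[511,-94.5,259]).astype(int); x=m.copy(); x[:]=0; x[max(0,v-40):v+40,u-40:u+40]=m[max(0,v-40):v+40,u-40:u+40]
    n,l,s,c=cv2.connectedComponentsWithStats(x); i=1+s[1:,4].argmax(); return s[i],c[i].round(1),ray(p,*c[i],259).round(1),(u,v)
E
python3 - <<'E'
from h import *
p=cap('wrist'); o=bot.get_obs(); print(o['tool_pos'],o['joint_positions'],o['grip_width'],o['tcp_rot']); print(togo([511,-94.5,230])); print(knob(p))
E
```

```text
[510.88018419 -91.5086161  303.17693283] [-3.24951479e-01  2.86114161e-01  1.41453960e+00 -4.74338735e-05
  1.44057239e+00 -2.66878269e+00] 61.236563075872795 [-1.57114404e+00 -1.25027878e-04  7.73041058e-01]
[-0.002   0.0732 -0.0022]
(array([ 227,  175,   54,   61, 2469], dtype=int32), array([254.3, 205. ]), array([ 505.8, -101.2,  259. ]), (np.int64(255), np.int64(215)))
```

>>> arm_command:
  deltas:
    - [-0.003, 0.03, -0.0025, 0]
    - [0, 0.025, 0, 0]
    - [0, 0.013, 0, 0]
    - [0, 0.005, 0, 0]
    - [0, 0, 0, 0]

```text
time: 45.3
tool_pos: [510.4, -95.9, 229.7]
tcp_rot: [-1.57, 0.0, 0.774]
contact_force: [-0.3, 0.2, 0.4]
grip_width: 61.3
```

>>> arm_command:
  deltas:
    - [0, 0, 0, 0]
    - [0, 0, 0, 0]
    - [0, 0, 0, 0]
    - [0, 0, 0, 0]
  claw: 255

```text
time: 45.7
tool_pos: [511.2, -96.6, 230.6]
tcp_rot: [-1.573, -0.001, 0.775]
contact_force: [2.4, -3.1, 0.2]
grip_width: 37.4
```

Run:
```python
from h import *
p=cap('wrist'); o=bot.get_obs(); print(o['tool_pos'],o['grip_width'],o['tcp_rot'],o['contact_force'],o['moment'])
print(T()[:3,:3].T@o['contact_force'])
```

```text
[511.26487276 -96.6429169  230.5932713 ] 36.88300947562463 [-1.57325995e+00 -7.31773161e-04  7.75020414e-01] [ 2.48612424 -1.78825987  1.24057733] [-0.0515549  -0.34290332 -0.04433983]
[ 0.52571136 -1.23275605 -3.02020849]
```

Gripped at 37 mm with low force. Turning clockwise now.

>>> arm_command:
  deltas:
    - [0, 0, 0, 4]
    - [0, 0, 0, 6]
    - [0, 0, 0, 7]
    - [0, 0, 0, 7]
    - [0, 0, 0, 7]

```text
time: 46.25
tool_pos: [511.6, -97.2, 230.6]
tcp_rot: [-1.574, -0.002, 0.229]
contact_force: [3.0, -5.0, 0.4]
grip_width: 37.2
```

>>> arm_command:
  deltas:
    - [0, 0, 0, 7]
    - [0, 0, 0, 7]
    - [0, 0, 0, 7]
    - [0, 0, 0, 7]
    - [0, 0, 0, 7]

```text
time: 46.75
tool_pos: [511.5, -97.8, 230.6]
tcp_rot: [-1.573, -0.004, -0.382]
contact_force: [2.3, -7.6, -0.6]
grip_width: 37.4
```

>>> arm_command:
  deltas:
    - [0, 0, 0, 7]
    - [0, 0, 0, 7]
    - [0, 0, 0, 7]
    - [0, 0, 0, 7]
    - [0, 0, 0, 7]

```text
time: 47.25
tool_pos: [511.1, -98.3, 230.6]
tcp_rot: [-1.572, -0.005, -0.993]
contact_force: [0.6, -9.2, 0.7]
grip_width: 37.6
```

```bash
cat >> h.py <<'E'
def caro(p):
    "carousel phase mod 120 from amber jars: fit of angle by amber/white pixels projected on jar tops"
    im=p['img'].astype(int); h=cv2.cvtColor(p['img'],cv2.COLOR_RGB2HSV)
    am=((h[:,:,0]<18)&(h[:,:,1]>120)).astype(float); best=[]
    am[230:]=0
    for a in range(0,120):
        s=0;n=0
        for k in range(3):
            t=np.radians(a+120*k); c=np.array([510.5,-95.5])+85*np.array([np.cos(t),np.sin(t)])
            for r in (0,12,24,30):
                for q in np.arange(0,6.28,.52):
                    u,v=proj(p,[c[0]+r*np.cos(q),c[1]+r*np.sin(q),104]).round().astype(int)
                    if 0<=u<512 and 0<=v<230: s+=am[v,u]; n+=1
        best.append((s/max(n,1),a))
    b=max(best)[0]; return round(b,2),np.mean([a for s,a in best if s>.97*b]),[a for s,a in best if s>.97*b]
E
python3 - <<'E'
from h import *
p=cap('wrist'); o=bot.get_obs(); print(o['tool_pos'],o['grip_width'],o['tcp_rot'],o['contact_force']); print(caro(p)); cv2.imwrite('pics/r1.png',p['img'][:,:,::-1])
print(caro(cap('top')))
E
```

```text
[511.08087393 -98.35262335 230.61688315] 37.25908352097038 [-1.5715258  -0.00454913 -1.00009295] [ 1.23761788 -9.63614747  0.73033042]
(np.float64(0.48), np.float64(105.0), [105])
(np.float64(0.1), np.float64(23.0), [23])
```

```bash
cat > h2.py <<'E'
from h import *
def fit(p,ax=(510.5,-95.5),vmax=235):
    h=cv2.cvtColor(p['img'],cv2.COLOR_RGB2HSV).astype(int)
    am=((h[:,:,0]<20)&(h[:,:,1]>110)).astype(np.uint8)
    yy,xx=np.nonzero(am[:vmax]); out=[]
    # predicted silhouette: body cylinder z 55..115 r 34
    for a in range(0,120,2):
        m=np.zeros((384,512),np.uint8)
        for k in range(3):
            t=np.radians(a+120*k); c=np.array(ax)+85*np.array([np.cos(t),np.sin(t)])
            pts=[proj(p,[c[0]+33*np.cos(q),c[1]+33*np.sin(q),z]) for z in (62,112) for q in np.arange(0,6.28,.3)]
            cv2.fillConvexPoly(m,cv2.convexHull(np.float32(pts)).astype(np.int32),1)
        for z,w in ((145,24),(151,24),(185,15)):
            for k in range(3):
                t=np.radians(a+120*k); c=np.array(ax)+85*np.array([np.cos(t),np.sin(t)])
                pts=[proj(p,[c[0]+w*np.cos(q),c[1]+w*np.sin(q),z]) for q in np.arange(0,6.28,.3)]
                cv2.fillConvexPoly(m,cv2.convexHull(np.float32(pts)).astype(np.int32),0)
        m=m[:vmax]; I=(m&am[:vmax]).sum(); out.append((round(I/((m|am[:vmax]).sum()+1),3),a))
    return sorted(out)[::-1][:4]
E
python3 - <<'E'
from h2 import *
p0=cap('wrist')
def load(n,pos,rot):
    M=np.eye(4); M[:3,:3]=R.from_euler('xyz',rot).as_matrix(); M[:3,3]=pos
    return dict(img=cv2.imread(n)[:,:,::-1].copy(),camera_matrix=p0['camera_matrix'],c2w=M@np.array(p0['mount']))
print('w11',fit(load('pics/w11.png',[595.7,-115.8,318.5],[-1.5648,-.0104,-.8373])))
print('now',fit(p0))
q=cap('side'); print('side',fit(q,vmax=384))
E
```

```text
w11 [(np.float64(0.445), 106), (np.float64(0.437), 108), (np.float64(0.352), 104), (np.float64(0.331), 110)]
now [(np.float64(0.625), 6), (np.float64(0.616), 4), (np.float64(0.522), 8), (np.float64(0.494), 2)]
side [(np.float64(0.553), 4), (np.float64(0.552), 6), (np.float64(0.545), 8), (np.float64(0.538), 2)]
```

>>> arm_command:
  deltas:
    - [0.0025, 0, -0.0015, 0]
    - [0, 0, 0, 7]
    - [0, 0, 0, 8]
    - [0, 0, 0, 8]
    - [0, 0, 0, 8]

```text
time: 47.95
tool_pos: [510.5, -98.6, 230.6]
tcp_rot: [-1.571, 0.001, -1.534]
contact_force: [-1.0, 0.9, 4.6]
grip_width: 37.1
```

>>> arm_command:
  deltas:
    - [0, 0, 0, 8]
    - [0, 0, 0, 8]
    - [0, 0, 0, 8]
    - [0, 0, 0, 8]
    - [0, 0, 0, 8]

```text
time: 48.45
tool_pos: [509.8, -98.3, 230.6]
tcp_rot: [-1.573, -0.0, -2.232]
contact_force: [-4.4, 2.4, 6.6]
grip_width: 37.6
```

>>> arm_command:
  deltas:
    - [0, 0, 0, 8]
    - [0, 0, 0, 8]
    - [0, 0, 0, 8]
    - [0, 0, 0, 8]
    - [0, 0, 0, 8]

```text
time: 48.95
tool_pos: [509.4, -97.7, 230.6]
tcp_rot: [-1.573, -0.002, -2.93]
contact_force: [-6.1, 5.2, 8.6]
grip_width: 37.2
```

Run:
```python
from h2 import *
o=bot.get_obs(); p=cap('wrist'); print(o['tool_pos'],o['grip_width'],o['tcp_rot'],o['contact_force'],o['joint_positions'][5]); print(fit(p))
print(T()[:3,:3].T@o['contact_force'])
```

```text
[509.38604714 -97.73942268 230.55288808] 37.15712427089478 [-1.57327650e+00 -1.88921482e-03 -2.92973523e+00] [-6.11988944  5.24643155  8.57218567] 1.0204920585472546
[(np.float64(0.698), 14), (np.float64(0.685), 12), (np.float64(0.613), 16), (np.float64(0.544), 18)]
[ 4.94813175 -8.54719199 -6.39702736]
```

>>> arm_command:
  deltas:
    - [0.001, 0, -0.0015, 8]
    - [0, 0, 0, 8]
    - [0, 0, 0, 8]
    - [0, 0, 0, 8]
    - [0, 0, 0, 8]

```text
time: 49.5
tool_pos: [509.4, -97.0, 230.6]
tcp_rot: [-1.572, -0.0, 2.655]
contact_force: [-0.2, 3.5, 4.2]
grip_width: 37.0
```

>>> arm_command:
  deltas:
    - [0, 0, 0, 8]
    - [0, 0, 0, 8]
    - [0, 0, 0, 8]
    - [0, 0, 0, 8]
    - [0, 0, 0, 8]

```text
time: 50.0
tool_pos: [510.0, -96.4, 230.6]
tcp_rot: [-1.573, -0.001, 1.957]
contact_force: [3.0, 5.7, 3.7]
grip_width: 37.2
```

>>> arm_command:
  deltas:
    - [0, 0, 0, 8]
    - [0, 0, 0, 8]
    - [0, 0, 0, 0]
    - [0, 0, 0, 0]

```text
time: 50.4
tool_pos: [510.3, -96.4, 230.6]
tcp_rot: [-1.574, -0.002, 1.683]
contact_force: [4.8, 5.6, 2.5]
grip_width: 37.2
```

Run:
```python
from h2 import *
o=bot.get_obs(); p=cap('wrist'); print(o['tool_pos'],o['grip_width'],o['tcp_rot'],o['contact_force'],o['joint_positions'][5]); print(fit(p))
print(T()[:3,:3].T@o['contact_force'])
```

```text
[510.283736   -96.35354304 230.57311417] 37.210166640311776 [-1.57357562 -0.00197061  1.68318697] [4.78810286 5.60388258 2.51983064] 2.692160337335949
[(np.float64(0.722), 38), (np.float64(0.691), 40), (np.float64(0.567), 36), (np.float64(0.556), 42)]
[ 5.03615837 -2.4947629  -5.39372249]
```

>>> arm_command:
  deltas:
    - [0, 0, 0, 0]
    - [0, 0, 0, 0]
    - [0, 0, 0, 0]
    - [0, 0, 0, -4]
    - [0, 0, 0, -8.4]
  claw: 85

```text
time: 50.95
tool_pos: [509.1, -97.9, 229.8]
tcp_rot: [-1.57, -0.0, 1.903]
contact_force: [0.0, -0.2, -0.6]
grip_width: 61.2
```

>>> arm_command:
  deltas:
    - [0, 0, 0, -8.4]
    - [0, 0, 0, -8.4]
    - [0, 0, 0, -8.4]
    - [0, 0, 0, -8.4]
    - [0, 0, 0, -8.4]

```text
time: 51.45
tool_pos: [509.1, -97.9, 229.8]
tcp_rot: [-1.57, -0.001, 2.638]
contact_force: [0.7, 0.5, -0.4]
grip_width: 61.4
```

>>> arm_command:
  deltas:
    - [0, 0, 0, -8.4]
    - [0, 0, 0, -8.4]
    - [0, 0, 0, -8.4]
    - [0, 0, 0, -8.4]
    - [0, 0, 0, -8.4]

```text
time: 51.95
tool_pos: [509.1, -97.9, 229.8]
tcp_rot: [-1.571, -0.001, -2.912]
contact_force: [-0.2, -0.8, -0.2]
grip_width: 61.1
```

Run:
```python
from h2 import *
o=bot.get_obs(); p=cap('wrist'); print(o['tool_pos'],o['grip_width'],o['tcp_rot'],o['contact_force'],o['joint_positions'][5]); print(fit(p)); print(togo([510.3,-97,230.5]))
```

```text
[509.10445354 -97.93746167 229.76383549] 61.08613546395873 [-1.57093583e+00 -6.77322040e-04 -2.91198957e+00] [-0.18749948 -0.80291237 -0.24149484] 1.0034675481854063
[(np.float64(0.642), 38), (np.float64(0.603), 40), (np.float64(0.563), 36), (np.float64(0.489), 42)]
[-0.0014 -0.0007 -0.0006]
```

Carousel stayed at 38°. Regripping and turning about 96° more.

>>> arm_command:
  deltas:
    - [0, 0, 0, 0]
    - [0, 0, 0, 0]
    - [0, 0, 0, 0]
    - [0, 0, 0, 0]
  claw: 255

```text
time: 52.4
tool_pos: [509.3, -97.7, 229.9]
tcp_rot: [-1.571, -0.0, -2.919]
contact_force: [-0.9, -0.7, -0.5]
grip_width: 37.4
```

>>> arm_command:
  deltas:
    - [0, 0, 0, 5]
    - [0, 0, 0, 8]
    - [0, 0, 0, 8]
    - [0, 0, 0, 8]
    - [0, 0, 0, 8]

```text
time: 52.9
tool_pos: [509.4, -97.0, 229.9]
tcp_rot: [-1.572, -0.001, 2.713]
contact_force: [1.1, 4.4, 0.1]
grip_width: 37.2
```

>>> arm_command:
  deltas:
    - [0, 0, 0, 8]
    - [0, 0, 0, 8]
    - [0, 0, 0, 8]
    - [0, 0, 0, 8]
    - [0, 0, 0, 8]

```text
time: 53.4
tool_pos: [509.9, -96.5, 229.9]
tcp_rot: [-1.573, -0.001, 2.015]
contact_force: [3.7, 6.0, -0.6]
grip_width: 37.5
```

>>> arm_command:
  deltas:
    - [0, 0, 0, 8]
    - [0, 0, 0, 8]
    - [0, 0, 0, 4]
    - [0, 0, 0, 0]
    - [0, 0, 0, 0]

```text
time: 53.9
tool_pos: [510.3, -96.3, 229.9]
tcp_rot: [-1.573, -0.002, 1.672]
contact_force: [4.6, 6.0, -1.5]
grip_width: 37.3
```

Run:
```python
from h2 import *
o=bot.get_obs(); p=cap('wrist'); print(o['tool_pos'],o['grip_width'],o['tcp_rot'],o['contact_force'],o['joint_positions'][5]); print(fit(p))
```

```text
[510.29285665 -96.331737   229.94692966] 37.31745027574645 [-1.57306458 -0.00222637  1.67171825] [ 4.55178459  5.96583542 -1.50807208] 2.703674594337845
[(np.float64(0.676), 62), (np.float64(0.633), 60), (np.float64(0.588), 64), (np.float64(0.516), 58)]
```

>>> arm_command:
  deltas:
    - [0, 0, 0, 0]
    - [0, 0, 0, 0]
    - [0, 0, 0, 0]
    - [0, -0.03, 0, 0]
    - [0, -0.045, 0, 0]
  claw: 85

```text
time: 54.45
tool_pos: [508.0, -97.6, 303.5]
tcp_rot: [-1.565, -0.002, 1.672]
contact_force: [1.1, -0.2, -0.1]
grip_width: 61.2
```

>>> arm_command:
  deltas:
    - [0, -0.03, 0, 0]
    - [-0.045, 0, 0, 0]
    - [-0.045, 0, 0, 0]
    - [0, 0, 0, 0]
    - [0, 0, 0, 0]

```text
time: 54.95
tool_pos: [518.1, -188.1, 334.4]
tcp_rot: [-1.57, -0.001, 1.67]
contact_force: [-0.6, -0.2, -1.2]
grip_width: 61.6
```

Run:
```python
from h2 import *
o=bot.get_obs(); p=cap('wrist'); print(o['tool_pos'],o['grip_width'],fit(p)); cv2.imwrite('pics/f1.png',p['img'][:,:,::-1])
im=p['img'].astype(int)
for k in range(3):
    t=np.radians(61.5+120*k); c=np.array([510.5,-96])+85*np.array([np.cos(t),np.sin(t)])
    # rim of white flange+handle silhouette: IoU of predicted seated stopper vs raised by 4/8 mm
    a=proj(p,[*c,185]); b=proj(p,[*c,148]); print(c.round(),a.round(),b.round())
q=cap('side'); ims=q['img'].astype(int)
for nm,P,I in (('wrist',p,im),('side',q,ims)):
  w=((I.min(2)>(150 if nm=='wrist' else 130))&(I.max(2)-I.min(2)<40))
  print(nm)
  for k in range(3):
    t=np.radians(61.5+120*k); c=np.array([510.5,-96])+85*np.array([np.cos(t),np.sin(t)]); r=[]
    for dz in (-8,-4,0,4,8,12):
      m=np.zeros((384,512),np.uint8)
      for zz in ((145,151,24),(151,185,14)):
        pts=np.float32([proj(P,[c[0]+zz[2]*np.cos(s),c[1]+zz[2]*np.sin(s),z+dz]) for z in zz[:2] for s in np.arange(0,6.28,.3)])
        cv2.fillConvexPoly(m,cv2.convexHull(pts).astype(np.int32),1)
      r.append(round(w[m>0].mean(),2))
    print(k,r)
t=cap('top'); print([x for x in vision.find_in(t,'bottle_1_centre')][:5] and find(t,'bottle_1_centre'))
h=cv2.cvtColor(t['img'],cv2.COLOR_RGB2HSV); I=t['img'].astype(int)
m=((I.min(2)>105)&(I[:,:,0]-I[:,:,2]>10)).astype(np.uint8); n,l,s,c=cv2.connectedComponentsWithStats(m)
print([(c[i].round().tolist(),int(s[i,4]),ray(t,*c[i],68)[:2].round().tolist()) for i in range(1,n) if 25<s[i,4]<200])
```

```text
[ 518.14490385 -188.07957603  334.43853115] 61.60609995305069 [(np.float64(0.618), 62), (np.float64(0.588), 64), (np.float64(0.579), 60), (np.float64(0.514), 66)]
[551. -21.] [220. 308.] [224. 290.]
[426. -98.] [330. 262.] [324. 247.]
[ 555. -168.] [224. 195.] [228. 186.]
wrist
0 [np.float64(0.25), np.float64(0.31), np.float64(0.36), np.float64(0.4), np.float64(0.44), np.float64(0.46)]
1 [np.float64(0.05), np.float64(0.05), np.float64(0.05), np.float64(0.06), np.float64(0.06), np.float64(0.06)]
2 [np.float64(0.84), np.float64(0.86), np.float64(0.87), np.float64(0.88), np.float64(0.89), np.float64(0.89)]
side
0 [np.float64(0.17), np.float64(0.19), np.float64(0.21), np.float64(0.23), np.float64(0.22), np.float64(0.22)]
1 [np.float64(0.53), np.float64(0.62), np.float64(0.68), np.float64(0.74), np.float64(0.74), np.float64(0.71)]
2 [np.float64(0.54), np.float64(0.6), np.float64(0.64), np.float64(0.63), np.float64(0.58), np.float64(0.52)]
[]
[([373.0, 86.0], 51, [850.0, -422.0]), ([319.0, 89.0], 58, [843.0, -239.0]), ([398.0, 101.0], 69, [797.0, -502.0])]
```

Run:
```python
from h2 import *
q=cap('side'); h=cv2.cvtColor(q['img'],cv2.COLOR_RGB2HSV).astype(int)
m=(((h[:,:,0]<8)|(h[:,:,0]>170))&(h[:,:,1]>130)&(h[:,:,2]>50)).astype(np.uint8)
n,l,s,c=cv2.connectedComponentsWithStats(m)
print([(c[i].round().tolist(),int(s[i,4])) for i in range(1,n) if s[i,4]>15])
for X in [(507,351),(429,341),(506,283),(432,280),(562,-305),(480,-303),(560,-366),(488,-379)]: print(X,proj(q,[*X,30]).round())
print(find(q,'bottle_1_centre'),find(q,'stapler'),find(q,'dropper'))
t=cap('top'); print(find(t,'stapler'),find(t,'dropper'))
```

```text
[([175.0, 75.0], 31), ([228.0, 152.0], 17), ([233.0, 163.0], 22), ([213.0, 166.0], 22), ([368.0, 346.0], 63), ([378.0, 364.0], 58)]
(507, 351) [229. 154.]
(429, 341) [209. 158.]
(506, 283) [233. 164.]
(432, 280) [213. 167.]
(562, -305) [299. 284.]
(480, -303) [269. 290.]
(560, -366) [306. 302.]
(488, -379) [280. 313.]
[([424.0, 329.0, 56.0], 0.45)] [] [([689.0, -59.0, 55.0], 0.78)]
[([679.0, 96.0, 43.0], 0.72)] [([691.0, -53.0, 59.0], 0.48), ([546.0, -18.0, 151.0], 0.38)]
```

>>> arm_command:
  deltas:
    - [0.048, 0, 0, 0]
    - [0.048, 0, 0, 0]
    - [0.048, 0, 0, 0]
    - [0.048, 0, 0, 0]
    - [0.048, 0, 0, 0]

```text
time: 56.0
tool_pos: [493.6, 53.3, 335.1]
tcp_rot: [-1.571, 0.0, 1.672]
contact_force: [0.7, 0.1, 1.5]
grip_width: 60.5
```

>>> arm_command:
  deltas:
    - [0.048, 0, 0, 0]
    - [0.048, 0, 0, 0]
    - [0.048, 0, 0, 0]
    - [0.048, 0, 0, 0]
    - [0, 0, 0, 0]

```text
time: 56.5
tool_pos: [477.7, 177.2, 334.2]
tcp_rot: [-1.577, -0.063, 1.769]
contact_force: [0.0, -0.1, 0.4]
grip_width: 61.1
```

Run:
```python
from h2 import *
p=cap('wrist'); print(T()[:3,3]); print(caps(p)); t=cap('top'); print(find(t,'bottle_1_centre'),find(t,'stopper_1_handle'))
I=t['img'].astype(int)
for X in [(507,351),(429,341),(506,283),(432,280),(562,-305),(480,-303),(560,-366),(488,-379)]:
    u,v=proj(t,[*X,68]).round().astype(int); print(X,I[v-1:v+2,u-1:u+2].mean((0,1)).round())
im=p['img'].astype(int); m=((im.min(2)>150)&(im[:,:,0]-im[:,:,2]>8)).astype(np.uint8); n,l,s,c=cv2.connectedComponentsWithStats(m)
print([(c[i].round().tolist(),int(s[i,4]),ray(p,*c[i],68)[:2].round().tolist()) for i in range(1,n) if 150<s[i,4]<3000])
w=((t['img'].astype(int).min(2))) 
for k in range(3):
    a=np.radians(61.5+120*k); c=np.array([510.5,-96])+85*np.array([np.cos(a),np.sin(a)]); u,v=proj(t,[*c,185]).round().astype(int); print('stopper',k,I[v-1:v+2,u-1:u+2].mean((0,1)).round())
```

```text
[478.05127364 175.927245   334.17517868]
[([292.0, 36.0], 1351, [469.0, 27.0]), ([230.0, 210.0], 291, [506.0, 281.0]), ([275.0, 218.0], 279, [433.0, 280.0])]
[([677.0, 98.0, 46.0], 0.66), ([556.0, -170.0, 148.0], 0.33), ([517.0, -163.0, 46.0], 0.25)] []
(507, 351) [86. 84. 79.]
(429, 341) [66. 64. 62.]
(506, 283) [99. 96. 91.]
(432, 280) [130. 128. 122.]
(562, -305) [91. 91. 94.]
(480, -303) [93. 92. 95.]
(560, -366) [90. 89. 93.]
(488, -379) [90. 90. 93.]
[([290.0, 36.0], 1548, [470.0, 28.0]), ([230.0, 210.0], 322, [506.0, 281.0]), ([275.0, 218.0], 313, [434.0, 280.0]), ([222.0, 247.0], 261, [507.0, 349.0]), ([271.0, 250.0], 271, [429.0, 339.0])]
stopper 0 [149. 151. 154.]
stopper 1 [149. 152. 154.]
stopper 2 [147. 149. 151.]
```

>>> arm_command:
  deltas:
    - [0, 0, 0, -8]
    - [0, 0, 0, -8]
    - [0, 0, 0, -8]
    - [0, 0, 0, 0]
    - [0, 0, 0, 0]

```text
time: 57.2
tool_pos: [478.5, 174.6, 334.2]
tcp_rot: [-1.601, -0.054, 2.181]
contact_force: [0.1, 0.9, 0.7]
grip_width: 60.8
```

Run:
```python
from h import *
o=bot.get_obs(); print(o['joint_positions'].round(2),o['dq'].round(3)); print(job.close_job())
```

```text
[0.16 0.25 1.39 0.06 1.5  2.69] [ 0.005 -0.001 -0.002  0.    -0.001 -0.001]
the job is handed in; nothing more can be done
None
```

I closed all three jars with the rack's stoppers, moved all four red bottles into the tote, and turned the carousel clockwise by its knob. I handed the job in at about 57 s.

**What the last checks showed**
- **Stoppers:** each was pushed to roughly 27–37 N, and the tool stopped within about 2 mm of the expected "home" height. All three looked seated in the wrist and side views.
- **Carousel:** it turned about 405° (7.07 rad) in two grips, and jar tracking in the images matched the wrist angle. All three jars passed under the head, with contact forces of about 10 N or less.
- **Bottles:** the wrist camera found four caps inside the tote, and no red remained in the outlet tray.
- **Bystanders:** the stapler and dropper were found at their original positions, and the orange and purple look-alikes were not approached.

**Failed or weaker checks**
- **Carousel drift:** pushing the first two stoppers moved the carousel a few degrees clockwise before the third jar was closed. I corrected for this before fitting the third stopper.
- **Bottle grip:** one bottle was gripped about 11 mm off-centre, but it was placed safely.
- **Final seating check:** a last height check from the images was unreliable to about 4 mm. Full seating therefore rests on the push heights and forces, the earlier views and the free turn.
- **Tote check:** the networks and the side camera missed some of the bottles in the tote, so the count of four comes from the wrist-camera cap detection.

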